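# Load the ripening tray and dock it

## Robot

A 6-joint arm with a two-finger parallel gripper is mounted at the origin on the work surface. World frame = base frame: x ahead of the robot, y to its left, z up, the work surface at z = 0. Lengths are in m, angles in degrees, forces in N, time in s.
With the tool pointing down it reaches from about 0.35 to 0.875 m from the base axis. Payload 4.2 kg.
Tool frame: the origin (TCP) lies on the centre line of the jaws, within the pads' length; the fingertips stand r.tip_extent ahead of it and the grasp point (between the pads) lies 11 mm behind it (r.tip_extent is the distance from the TCP to the fingertips, in m); z points along the fingers, y is the line along which they close (so a half turn about z gives the same grasp; the last joint's range is limited). The gripper opens to 87 mm and grips with 3 to 60 N. Pads are 19 mm wide; open, the fingers measure 117 mm over their backs; the gripper's body (75 mm by 190 mm) begins 51 mm behind the grasp point.
Start: joints at [-55.256, 22.042, 0.453, 0, -68.411, -14.817], TCP at [0.213, -0.588, 0.231] pointing down, gripper open.
Joint ranges: [-179.83, 179.83], [-69.29, 118.12], [-61.27, 80.66], [-181.25, 117.63], [-171.15, -9.14], [-177.46, 177.46]. Speed limits (degrees/s): [159.86, 159.86, 180, 180, 180, 180].

## Interface

Orientations are given as a 3x3 rotation matrix whose columns are the frame's x, y, z axes.
In Python, from station import r gives the robot as it stands.
- The arm moves only by the shell command python3 -m jog 'ROWS'. ROWS is text: rows parted by semicolons, each of 5 numbers parted by spaces: the opening, from 0 (shut) to 1 (fully open), then the shift along the world's x, y, z in mm, then the turn about the world's z in degrees. In form: hand dx dy dz roll; .... A call has 1 to 5 rows; each row shifts and turns the commanded pose from where the row before left it; what a row does not reach is not made up. A row lasts 1/8 s, in which the tool goes at most 62.5 mm and 10.7 degrees, less where a joint would pass 70% of its speed; a pose out of reach is approached as far as the arm can. A call is refused whole if a number of a shift passes 62.5 or a number of a turn 10.7, either way. A call with a gripper value outside its range is refused whole. The fingers move at their own pace and stop on an object; the grip force is fixed at half the most. Time passes only in rows, so rows that do not move let the fingers close. It gives the time, the measured TCP pose, the force, the opening and the grip force at its end, in the units of the state.
- r.sense(): the state, without advancing time (a new reading comes with each control period).
- r.capture(name): name is "scene" or "top" or "wrist"; returns a dict with "pixels" (420x560x3 uint8, red, green, blue), "fovy" (degrees; the focal length in pixels is half the picture's height over the tangent of half this angle, whatever the lens; pixels are square), "cx", "cy" (the principal point, pixels), "origin" and "orientation" of the camera in the world; the wrist camera has in their place "T_tool_cam" (4x4, takes a point from camera to tool coordinates, whose origin is the TCP and whose axes are the flange's). Camera axes: x right, y down, z forward; pixel columns grow to the right and rows downward; lengths in m; the calibration is good to about 2 mm. A picture is of the moment at which its call begins: read the wrist's pose just before it. There is no depth.
- r.finish_job(): hands the job in; it is judged then, once.
The state is a dict: "time_s": time; "joints": joint angles; "joint_velocities": joint speeds; "effort": joint torques, N m; "tcp_pos": TCP position; "ee_rot": TCP orientation; "wrist_force": force on the tool from outside, world axes, zero at the start; "moment": the same for the moment, N m; "gripper_width": opening from 0.0 (shut) to 1.0 (fully open); "gripper_force": force on a finger pad.
Only numpy, scipy, OpenCV 4.12 (cv2) and the standard library are available. Lean on these libraries where they do the work, as an engineer would, in place of code of your own. Each camera call takes 0.05 s, during which the arm holds its last target. There are 200 camera calls.

## Task

Push the empty wooden tray square and flush into the steel fence corner and let go; while it stays in that corner, lay every small black-waxed cheese wheel from the bench flat in it. Draw the red-gripped bolt back out of the white dock's mouth, slide the loaded tray into the dock, fully home against the back stop, and push the bolt fully shut behind it. Leave the other cheeses and things on the bench where they are.

Things in the scene. Friction and masses are not known exactly. Their poses are not given: they have to be found in the camera images.
- station: Loading station fixed to the bench: steel fence corner and, towards its +y, a white dock. Origin: on the bench, where the tray's centre lies when seated in the corner; pose varies. The bench top is the floor throughout. All 'station' coordinates are in mm in its frame. A red-gripped bolt on the -x side bars the dock's mouth at the start.
- pocket (a point): Where the tray's origin is when flush in the fence corner (= station origin and axes). Long steel fence: inner face at station x = +70, y -100..+100, 12 thick, 32 high. End fence: inner face at y = -100, 12 thick, 32 high, two stubs (x -70..-38 and +38..+70) with a gap between for a gripper finger behind the tray's grip.
- home (a point): Where the tray's origin is when fully home in the dock: station (0, 290), same axes. Dock is open above, entered towards +y: side walls' inner faces at x = +-73, y 165..390, 30 high, lips at 26..30 height reaching in to |x| = 62 (they pass over the tray's rim); mouth flares from y 144 (x = +-84 there); back stop face at y = 390.
- tray: Loose flat wooden ripening tray, 140 (x) by 200 (y) mm, 0.42 kg. Origin: centre of the underside. Floor 12 mm thick; rim 8 mm wide (12 mm at the -y end) up to 22 mm above the underside; inside 124 mm (x) by 180 mm (y from -88 to +92). A grip block stands on the -y end, see tray_grip. Its axes are to agree with the station's.
- tray_grip (a point): Centre of the top of the tray's grip block: at tray (0, -94) mm, 48 mm above the underside; the block is 12 mm thick (tray y), 50 mm long (tray x), and rises 26 mm above the rim; its outer face is flush with the tray's end.
- bolt (a joint): Bolt of the dock: 0 = drawn back (open), 0.045 m = fully shot across the dock's mouth; slides to station +x, about 1.5 N. Brass rod 12 mm thick, axis at station y = 179, 12 mm above the bench; tip at station x = -78 when drawn, -33 when shot. The tray must be fully home first (the rod clears its end by 5 mm).
- bolt_grip (a point): Centre of the top of the bolt's red upright grip, 60 mm above the bench, at station (-145 mm + joint, 179 mm); grip 16 mm (x) by 12 mm (y), gripped or pushed over its upper 45 mm.
- wheel1: Small black-waxed cheese wheel with a cream band, 48 mm diameter, 36 mm high, 75 g, lying flat. Origin: centre of its underside. May be absent (two to four are there).
- wheel2: Small black-waxed cheese wheel with a cream band, 48 mm diameter, 36 mm high, 75 g, lying flat. Origin: centre of its underside. May be absent (two to four are there).
- wheel3: Small black-waxed cheese wheel with a cream band, 48 mm diameter, 36 mm high, 75 g, lying flat. Origin: centre of its underside. May be absent (two to four are there).
- wheel4: Small black-waxed cheese wheel with a cream band, 48 mm diameter, 36 mm high, 75 g, lying flat. Origin: centre of its underside. May be absent (two to four are there).
- block_a: Green-waxed cheese block 90 x 60 x 50 mm, origin centre of underside. Bystander.
- block_b: Another green-waxed block 90 x 60 x 50 mm. Bystander.
- cream_wheel: Plain cream-coloured small wheel, 48 mm diameter, 36 mm high. Bystander, not to be loaded.
- brown_a: Brown patterned wheel, 100 mm diameter, 50 mm high. Bystander.
- brush: Brush lying on the bench, about 0.2 m long. Bystander.

How it is judged (in metres and radians):
On the way, in this order (a step that is already met when the one before it is completed fails the run):
1. the tray stands square and flush in the fence corner, let go (x of tray in the frame of pocket between -0.004 and 0.003 m and y of tray in the frame of pocket between -0.003 and 0.004 m and z of tray in the frame of pocket between -0.004 and 0.005 m and angle between the x axis of tray and the x axis of station, either way round below 0.02 rad and contact force between the fingers and tray below 0.2 N), for 0.4 s.
2. every black wheel lies flat in the tray while it is still in the corner, let go (x of tray in the frame of pocket between -0.007 and 0.003 m and y of tray in the frame of pocket between -0.004 and 0.007 m and z of tray in the frame of pocket between -0.004 and 0.005 m and angle between the x axis of tray and the x axis of station, either way round below 0.035 rad and x of wheel1 in the frame of tray between -0.062 and 0.062 m and y of wheel1 in the frame of tray between -0.09 and 0.092 m and z of wheel1 in the frame of tray between 0.008 and 0.018 m and angle between each of wheel1, wheel2, wheel3, wheel4's own z axis and vertical below 0.15 rad and x of wheel2 in the frame of tray between -0.062 and 0.062 m and y of wheel2 in the frame of tray between -0.09 and 0.092 m and z of wheel2 in the frame of tray between 0.008 and 0.018 m and x of wheel3 in the frame of tray between -0.062 and 0.062 m and y of wheel3 in the frame of tray between -0.09 and 0.092 m and z of wheel3 in the frame of tray between 0.008 and 0.018 m and x of wheel4 in the frame of tray between -0.062 and 0.062 m and y of wheel4 in the frame of tray between -0.09 and 0.092 m and z of wheel4 in the frame of tray between 0.008 and 0.018 m and contact force between the fingers and tray below 0.2 N), for 0.3 s.
3. the loaded tray is fully home in the dock (x of tray in the frame of home between -0.006 and 0.006 m and y of tray in the frame of home between -0.0045 and 0.004 m and z of tray in the frame of home between -0.004 and 0.005 m and angle between the x axis of tray and the x axis of station, either way round below 0.04 rad and x of wheel1 in the frame of tray between -0.062 and 0.062 m and y of wheel1 in the frame of tray between -0.09 and 0.092 m and z of wheel1 in the frame of tray between 0.008 and 0.018 m and angle between each of wheel1, wheel2, wheel3, wheel4's own z axis and vertical below 0.15 rad and x of wheel2 in the frame of tray between -0.062 and 0.062 m and y of wheel2 in the frame of tray between -0.09 and 0.092 m and z of wheel2 in the frame of tray between 0.008 and 0.018 m and x of wheel3 in the frame of tray between -0.062 and 0.062 m and y of wheel3 in the frame of tray between -0.09 and 0.092 m and z of wheel3 in the frame of tray between 0.008 and 0.018 m and x of wheel4 in the frame of tray between -0.062 and 0.062 m and y of wheel4 in the frame of tray between -0.09 and 0.092 m and z of wheel4 in the frame of tray between 0.008 and 0.018 m), for 0.2 s.
At the end, for the whole second after the job is handed in: The tray is in the dock within 4.5 mm of the back stop and square (0.04 rad), every black wheel present lies flat inside its rim, all at rest, and the bolt is shut (over 38 of 45 mm) (all of step 3 and linear speed of each of tray, wheel1, wheel2, wheel3, wheel4 below 0.01 m/s and value of joint bolt above 0.038 m); the robot touches nothing.
It fails at once if another cheese or thing on the bench is moved more than 30 mm (distance of any of block_a, block_b, cream_wheel, brown_a, brush from where it was at the start of the episode above 0.03 m).
Of wheel1, wheel2, wheel3, wheel4 only 2 to 4 are there at a start; the rules pass over those that are not, and their reading is None.
At some moment in a run one of wheel1, wheel2, wheel3, wheel4, tray may be knocked a few centimetres aside while the robot is not near it.
It also fails if it takes over 210 s, if anything falls off the work surface, if the arm or the gripper's body presses on something with over 40 N, if the wrist force passes 120 N, or if a joint passes its speed limit or range.

## Working session

There is one attempt and no reset: what is moved stays moved. The work goes in short steps, Python scripts to look and compute and a shell command to move; the robot and the scene stay as the last step left them, time stands still between calls to the robot, and variables do not carry over. Pictures are saved under pics/ and viewed, at most 14 in all, crops included, and the job is handed in when it is done.

```bash
ls; mkdir -p pics
cat > h.py <<'E'
import numpy as np, cv2
from station import r
def cap(name,fn=None):
    s=r.sense(); c=r.capture(name)
    if name=="wrist":
        T=np.eye(4);T[:3,:3]=np.array(s["ee_rot"]);T[:3,3]=s["tcp_pos"]
        T=T@np.array(c["T_tool_cam"]); c["origin"]=T[:3,3]; c["orientation"]=T[:3,:3]
    if fn: cv2.imwrite("pics/"+fn,cv2.cvtColor(c["pixels"],cv2.COLOR_RGB2BGR))
    c["f"]=c["pixels"].shape[0]/2/np.tan(np.radians(c["fovy"])/2)
    return c
def ray(c,u,v,z):
    d=np.array(c["orientation"])@np.array([(u-c["cx"])/c["f"],(v-c["cy"])/c["f"],1.])
    o=np.array(c["origin"]); return o+d*(z-o[2])/d[2]
def proj(c,p):
    q=np.array(c["orientation"]).T@(np.array(p)-np.array(c["origin"]))
    return np.array([c["cx"]+c["f"]*q[0]/q[2],c["cy"]+c["f"]*q[1]/q[2]])
E
python3 - <<'E'
from h import *
for n in("scene","top"):
    c=cap(n,n+"0.png"); print(n,c["origin"],np.round(c["orientation"],3).tolist(),c["f"],c["cx"],c["cy"])
s=r.sense(); print(r.tip_extent,s)
E
```

```text
pics
scene [ 1.07036347 -0.4969548   1.13075134] [[0.652, 0.642, -0.402], [0.758, -0.547, 0.356], [0.009, -0.537, -0.844]] 485.94292546073206 273.36146956411767 212.60561271805335
top [ 0.38974973 -0.06564328  1.0677978 ] [[-0.023, -0.985, 0.173], [-1.0, 0.022, -0.008], [0.004, -0.173, -0.985]] 406.10690650853815 284.74765082546196 212.08071827541704
0.008 {'time_s': 0.1, 'joints': array([-5.52540707e+01,  2.20880509e+01,  3.87617433e-01, -2.52760346e-02,
       -6.84113455e+01, -1.48178408e+01]), 'joint_velocities': array([-0.04070954, -0.12064069,  0.1437269 ,  0.12330171,  0.04729902,
       -0.07653551]), 'effort': array([-7.44049375e-04, -3.91689920e+01,  1.87933570e+01,  4.23190624e+00,
        1.34626130e-02, -7.31664363e-05]), 'tcp_pos': array([ 0.21287733, -0.5870743 ,  0.22955128]), 'ee_rot': array([[-9.40176556e-01, -3.40686723e-01, -7.74820121e-04],
       [-3.40687589e-01,  9.40174767e-01,  1.83680033e-03],
       [ 1.02692843e-04,  1.99088820e-03, -9.99998013e-01]]), 'wrist_force': array([-0.69583711,  1.30525312, -0.29097846]), 'moment': array([-0.02939668, -0.01313906, -0.02224945]), 'gripper_force': 0.0, 'gripper_width': 0.9990201330948703}
```

View pics/scene0.png

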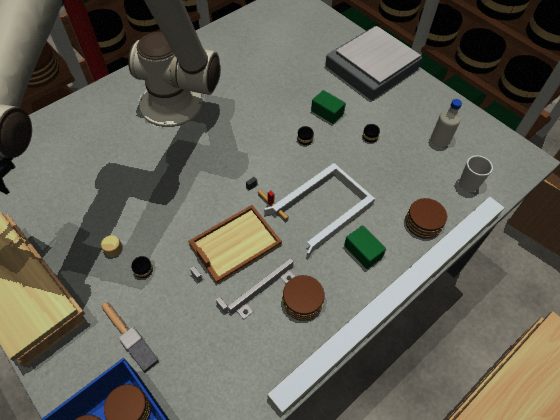

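View pics/top0.png

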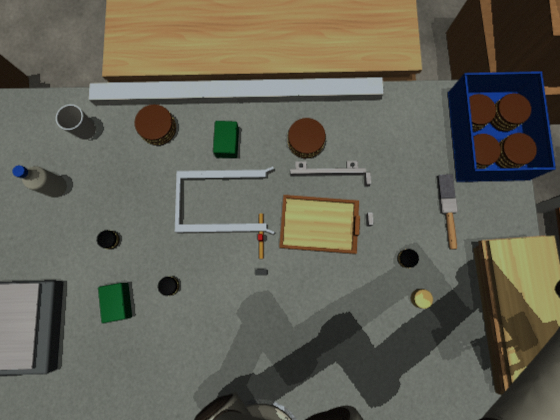

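The scene shows three black wheels: top-view pixels (108,239), (168,285) and (409,258). The tray is at (320,224), the fence above it, the dock to the left, and the red bolt grip at (261,237). I'll take rough positions first, then look closer with the wrist camera.

Run:
```python
from h import *
c=cap("top")
for n,u,v,z in [("tray",320,224,.012),("w",108,239,.036),("w",168,285,.036),("w",409,258,.036),("cream",423,298,.036),("stub1",368,178,.032),("stub2",370,218,.032),("fenceL",291,170,.032),("boltgrip",261,237,.06),("dock back",180,203,.03),("brown",307,137,.05),("greenA",226,139,.05)]:
    print(n,np.round(ray(c,u,v,z),3))
w=cap("wrist"); print(w["f"],w["cx"],w["cy"],np.round(w["T_tool_cam"],3).tolist())
```

```text
tray [ 0.541 -0.166  0.012]
w [0.511 0.378 0.036]
w [0.393 0.222 0.036]
w [ 0.446 -0.385  0.036]
cream [ 0.346 -0.413  0.036]
stub1 [ 0.658 -0.295  0.032]
stub2 [ 0.551 -0.294  0.032]
fenceL [ 0.684 -0.093  0.032]
boltgrip [ 0.505 -0.013  0.06 ]
dock back [0.602 0.198 0.03 ]
brown [ 0.768 -0.137  0.05 ]
greenA [0.767 0.076 0.05 ]
297.426684321166 279.69811853172587 207.68456350186088 [[-0.001, -0.964, -0.266, 0.073], [1.0, -0.001, -0.0, -0.001], [-0.0, -0.266, 0.964, -0.155], [0.0, 0.0, 0.0, 1.0]]
```

```bash
python3 -m jog '1 29 42 17 -2;1 29 42 17 -2;1 29 42 17 -2;1 29 42 17 -2;1 29 42 17 -2'; python3 -m jog '1 29 42 17 -2;1 29 42 17 -2;1 29 42 17 -2;1 29 42 17 -2;1 29 42 17 -2'; python3 -m jog '1 0 0 0 0;1 0 0 0 0'
python3 - <<'E'
from h import *
cap("wrist","w1.png"); s=r.sense(); print(s["tcp_pos"],s["ee_rot"])
E
```

```text
time_s: 0.82
tcp_pos: [0.3586, -0.376, 0.316]
ee_rot: [[-0.985, -0.171, 0.0], [-0.171, 0.985, 0.0], [-0.0, 0.0, -1.0]]
wrist_force: [1.0, -0.8, 0.4]
gripper_width: 1.002
gripper_force: 0.0
time_s: 1.45
tcp_pos: [0.5036, -0.166, 0.4011]
ee_rot: [[-1.0, 0.002, 0.0], [0.002, 1.0, 0.0], [-0.0, 0.0, -1.0]]
wrist_force: [0.4, -0.8, -0.1]
gripper_width: 1.001
gripper_force: 0.0
time_s: 1.7
tcp_pos: [0.5028, -0.1674, 0.4001]
ee_rot: [[-1.0, 0.001, -0.001], [0.001, 1.0, 0.0], [0.001, 0.0, -1.0]]
wrist_force: [-0.8, 0.6, -0.2]
gripper_width: 1.002
gripper_force: 0.0
[ 0.50248265 -0.16788221  0.40004975] [[-9.99997982e-01  1.62117755e-03 -1.18678799e-03]
 [ 1.62107338e-03  9.99998682e-01  8.87288444e-05]
 [ 1.18693028e-03  8.68047949e-05 -9.99999292e-01]]
```

View pics/w1.png

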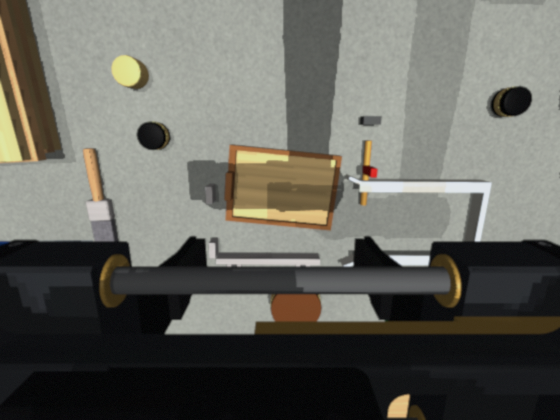

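```bash
python3 -m jog '1 60 15 0 0;1 60 15 0 0;1 20 15 0 0;1 0 0 0 0;1 0 0 0 0'
python3 - <<'E'
from h import *
c=cap("wrist","w2.png"); import pickle; pickle.dump(c,open("w2.pkl","wb"))
im=cv2.imread("pics/w2.png")[:260]; cv2.imwrite("pics/w2b.png",cv2.resize(im[0:300,60:560],None,fx=1.6,fy=1.6,interpolation=cv2.INTER_CUBIC))
E
```

```text
time_s: 2.38
tcp_pos: [0.6422, -0.1238, 0.4006]
ee_rot: [[-1.0, 0.003, -0.001], [0.003, 1.0, -0.0], [0.001, -0.0, -1.0]]
wrist_force: [-0.4, 0.0, 0.5]
gripper_width: 0.999
gripper_force: 0.0
```

View pics/w2b.png

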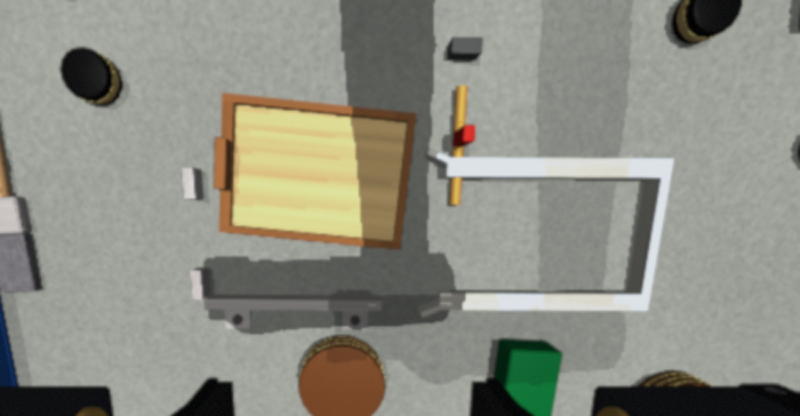

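The view shows the tray corners at crop (222,95), (415,115), (400,247), (220,230), the dock strips at rows ~168 and ~300, the fence stubs at (192,183) and (197,283), and the bolt grip at (463,133). I'll fit edges.

Run:
```python
from h import *
import pickle; c=pickle.load(open("w2.pkl","rb"))
px=c["pixels"].astype(int); g=px.min(2)
def runs(a,t):
    m=np.r_[0,(a>t).astype(int),0]; d=np.diff(m); return [(s,e) for s,e in zip(np.where(d==1)[0],np.where(d==-1)[0]) if e-s>2]
for u in (370,400,430,450): print("col",u,runs(g[85:215,u],185))
for v in (130,150,170): print("row",v,runs(g[v,400:500],185))
for u in (188,200,220,240,270,300,320): print("fence col",u,g[176:200,u].tolist())
P=lambda X,Y,z: np.round(ray(c,60+X/1.6,Y/1.6,z)[:2]*1000).tolist()
for n,X,Y,z in [("trayTL",222,95,.022),("trayTR",415,115,.022),("trayBR",400,247,.022),("trayBL",220,232,.022),("stubs",184,185,.032),("stubr",196,183,.032),("stub2l",192,283,.032),("stub2r",202,283,.032),("boltgrip",468,133,.06),("grip",221,163,.048)]: print(n,P(X,Y,z))
```

```text
col 370 [(np.int64(13), np.int64(25)), (np.int64(99), np.int64(109))]
col 400 [(np.int64(14), np.int64(25)), (np.int64(99), np.int64(109))]
col 430 [(np.int64(14), np.int64(25)), (np.int64(100), np.int64(109))]
col 450 [(np.int64(14), np.int64(25)), (np.int64(99), np.int64(109))]
row 130 [(np.int64(70), np.int64(76))]
row 150 [(np.int64(67), np.int64(73))]
row 170 [(np.int64(64), np.int64(69))]
fence col 188 [53, 54, 54, 54, 56, 54, 55, 56, 61, 77, 99, 117, 120, 120, 121, 122, 122, 131, 148, 156, 156, 154, 153, 155]
fence col 200 [91, 90, 89, 89, 89, 88, 89, 83, 72, 66, 78, 103, 112, 113, 112, 113, 111, 105, 102, 101, 99, 98, 97, 111]
fence col 220 [87, 86, 87, 87, 88, 88, 88, 85, 73, 66, 76, 99, 111, 115, 113, 112, 111, 106, 97, 92, 90, 89, 88, 87]
fence col 240 [88, 88, 87, 86, 86, 86, 87, 84, 73, 66, 71, 92, 109, 114, 115, 113, 111, 101, 91, 88, 89, 88, 88, 88]
fence col 270 [86, 85, 87, 86, 84, 77, 72, 67, 63, 61, 64, 70, 79, 84, 84, 82, 83, 84, 74, 67, 66, 64, 66, 67]
fence col 300 [83, 82, 84, 85, 83, 84, 85, 85, 77, 68, 65, 66, 67, 66, 65, 63, 61, 62, 62, 62, 61, 64, 63, 61]
fence col 320 [84, 84, 85, 85, 83, 82, 85, 82, 73, 66, 65, 62, 65, 64, 63, 64, 64, 63, 63, 64, 64, 63, 64, 64]
trayTL [464.0, -257.0]
trayTR [483.0, -59.0]
trayBR [618.0, -71.0]
trayBL [601.0, -269.0]
stubs [552.0, -301.0]
stubr [550.0, -288.0]
stub2l [656.0, -302.0]
stub2r [656.0, -291.0]
boltgrip [506.0, -12.0]
grip [531.0, -256.0]
```

Run:
```python
from h import *
import pickle; c=pickle.load(open("w2.pkl","rb"))
g=c["pixels"].astype(float).min(2)
def edge(a,t): # subpixel first crossing
    s=np.where((a[:-1]-t)*(a[1:]-t)<0)[0]; return [i+(t-a[i])/(a[i+1]-a[i]) for i in s]
up=[];lo=[]
for u in range(365,455,6):
    a=g[95:125,u]; e=edge(a,175); up.append(ray(c,u,95+e[-1],.030)[:2])
    a=g[170:190,u]; e=edge(a,175); lo.append(ray(c,u,170+e[0],.030)[:2])
bk=[ray(c,455+edge(g[v,455:480],175)[0],v,.03)[:2] for v in range(122,178,6)]
up,lo,bk=map(np.array,(up,lo,bk))
for n,q in(("up",up),("lo",lo)):
    k=np.polyfit(q[:,1],q[:,0],1); print(n,k, np.abs(np.polyval(k,q[:,1])-q[:,0]).max(), "yaw",-np.degrees(np.arctan(k[0])), q.mean(0))
k=np.polyfit(bk[:,0],bk[:,1],1); print("bk",k,"yaw",np.degrees(np.arctan(k[0])),bk.mean(0))
for u in (200,220,240): 
    a=g[183:192,u]; print("fence", ray(c,u,183+edge(a,90)[-1],.032))
```

```text
up [-0.03809377  0.54478279] 0.014555720582792309 yaw 2.1815575539835863 [0.54139138 0.08902812]
lo [0.01152567 0.66838344] 0.0004580402525727889 yaw -0.6603427975441992 [0.66957262 0.10317697]
bk [-0.03563954  0.22379515] yaw -2.0411311555264957 [0.60941984 0.20207571]
fence [ 0.67327723 -0.2677818   0.032     ]
fence [ 0.6736309  -0.23197434  0.032     ]
fence [ 0.67428966 -0.19617189  0.032     ]
```

```bash
python3 -m jog '0.28 -40 -45 -50 -1.7;0.28 -40 -45 -50 -1.7;0.28 -40 -44 -50 -1.6;0.28 0 0 -60 0;0.28 0 0 -60 0'; python3 -m jog '0.28 0 0 0 0;0.28 0 0 0 0'
python3 - <<'E'
from h import *
c=cap("wrist","w3.png");import pickle; pickle.dump(c,open("w3.pkl","wb"));print(r.sense()["tcp_pos"],np.degrees(np.arctan2(*r.sense()["ee_rot"][:2,1])))
E
```

```text
time_s: 3.05
tcp_pos: [0.5457, -0.2313, 0.161]
ee_rot: [[-0.996, 0.091, 0.004], [0.091, 0.996, -0.001], [-0.004, -0.0, -1.0]]
wrist_force: [0.7, -1.0, -0.1]
gripper_width: 0.52
gripper_force: 0.0
time_s: 3.3
tcp_pos: [0.5484, -0.2307, 0.1637]
ee_rot: [[-0.996, 0.088, 0.005], [0.088, 0.996, -0.002], [-0.005, -0.002, -1.0]]
wrist_force: [0.5, -0.3, 0.2]
gripper_width: 0.319
gripper_force: 0.0
[ 0.54891991 -0.23059649  0.16424487] 5.041477884662893
```

View pics/w3.png

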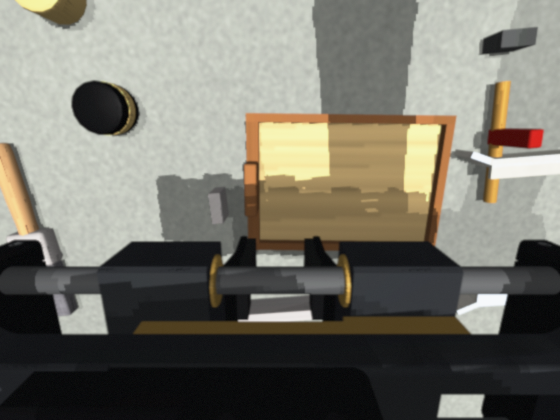

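The grip block is at (251,190) and the open fingers are below it at (280,250). I'll refine the grip position.

Run:
```python
from h import *
import pickle; c=pickle.load(open("w3.pkl","rb"))
for n,u,v,z in [("g tl",244,163,.048),("g tr",257,163,.048),("g bl",244,214,.048),("g br",258,214,.048),("TL",247,114,.022),("TR",455,117,.022),("cream",50,5,.036),("wheel",98,107,.036),("stub r",228,190,.032),("stub l",213,192,.032)]: print(n,np.round(ray(c,u,v,z)*1000,1))
```

```text
g tl [ 505.7 -260.7   48. ]
g tr [ 506.7 -248.9   48. ]
g bl [ 553.6 -266.5   48. ]
g br [ 554.8 -253.3   48. ]
TL [ 462.8 -255.6   22. ]
TR [483.1 -58.6  22. ]
cream [ 363.3 -406.6   36. ]
wheel [ 445.5 -387.3   36. ]
stub r [ 532.4 -281.7   32. ]
stub l [ 533.1 -296.7   32. ]
```

```bash
python3 -m jog '0.28 -14 -13 -30 0;0.28 -14 -13 -30 0;0.28 0 0 -20 0;0.28 0 0 0 0'; python3 -m jog '0.28 0 0 0 0;0.28 0 0 0 0'
```

```text
time_s: 3.85
tcp_pos: [0.5198, -0.2561, 0.0818]
ee_rot: [[-0.996, 0.088, 0.002], [0.088, 0.996, -0.001], [-0.002, -0.0, -1.0]]
wrist_force: [-0.8, 0.3, 0.0]
gripper_width: 0.278
gripper_force: 0.0
time_s: 4.1
tcp_pos: [0.5203, -0.2559, 0.0823]
ee_rot: [[-0.996, 0.088, 0.003], [0.088, 0.996, -0.001], [-0.004, -0.001, -1.0]]
wrist_force: [1.0, -0.4, 0.4]
gripper_width: 0.28
gripper_force: 0.0
```

```bash
python3 -m jog '0.28 0 -0.5 -25 0;0.28 0 0 -20 0;0.28 0 0 -11 0;0.28 0 0 0 0'; python3 -m jog '0 0 0 0 0;0 0 0 0 0;0 0 0 0 0;0 0 0 0 0'
```

```text
time_s: 4.6
tcp_pos: [0.519, -0.2563, 0.0243]
ee_rot: [[-0.996, 0.088, -0.001], [0.088, 0.996, 0.0], [0.001, -0.0, -1.0]]
wrist_force: [0.5, -0.4, -0.6]
gripper_width: 0.282
gripper_force: 0.0
time_s: 5.1
tcp_pos: [0.5197, -0.2563, 0.0254]
ee_rot: [[-0.996, 0.089, 0.002], [0.089, 0.996, -0.0], [-0.002, -0.0, -1.0]]
wrist_force: [-0.2, 2.3, 4.5]
gripper_width: 0.136
gripper_force: 30.0
```

```bash
python3 -m jog '0 10 0 0 2.2;0 15 0 0 2.1;0 15 0 0 0;0 15 0 0 0;0 10 0 0 0'; python3 -m jog '0 0 -9 0 0;0 0 -9 0 0;0 0 0 0 0;0 0 0 0 0'
python3 -m jog '0 2 0 0 0;0 2 0 0 0;0 0 0 0 0'
```

```text
time_s: 5.72
tcp_pos: [0.5796, -0.2568, 0.0253]
ee_rot: [[-1.0, 0.01, -0.011], [0.01, 1.0, 0.0], [0.011, 0.0, -1.0]]
wrist_force: [-11.8, 0.1, 14.0]
gripper_width: 0.138
gripper_force: 30.3
time_s: 6.22
tcp_pos: [0.5841, -0.2742, 0.0253]
ee_rot: [[-1.0, 0.012, -0.0], [0.012, 1.0, -0.0], [0.0, -0.0, -1.0]]
wrist_force: [-0.6, 1.7, 5.4]
gripper_width: 0.137
gripper_force: 30.0
time_s: 6.6
tcp_pos: [0.5843, -0.2742, 0.0253]
ee_rot: [[-1.0, 0.013, -0.008], [0.013, 1.0, 0.001], [0.008, 0.001, -1.0]]
wrist_force: [-8.3, 2.2, 11.2]
gripper_width: 0.138
gripper_force: 30.0
```

```bash
python3 -m jog '0 0 0 1 0;0 2 0 0 0;0 2 0 0 0;0 0 0 0 0'; python3 -m jog '0 2 0 0 0;0 0 0 0 0;0 2 0 0 0;0 0 0 0 0;0 0 0 0 0'
```

```text
time_s: 7.1
tcp_pos: [0.5885, -0.2745, 0.0253]
ee_rot: [[-1.0, 0.011, -0.008], [0.011, 1.0, 0.001], [0.008, 0.0, -1.0]]
wrist_force: [-7.2, -0.7, 6.1]
gripper_width: 0.139
gripper_force: 30.1
time_s: 7.72
tcp_pos: [0.5922, -0.2746, 0.0253]
ee_rot: [[-1.0, 0.011, -0.009], [0.011, 1.0, 0.001], [0.009, 0.001, -1.0]]
wrist_force: [-8.0, -0.2, 6.6]
gripper_width: 0.139
gripper_force: 30.1
```

```bash
python3 -m jog '0 2 0 0 0;0 0 0 0 0;0 2 0 0 0;0 0 0 0 0;0 0 0 0 0'; python3 -m jog '0 2 0 0 0;0 0 0 0 0;0 2 0 0 0;0 0 0 0 0;0 0 0 0 0'
```

```text
time_s: 8.35
tcp_pos: [0.5923, -0.2745, 0.0253]
ee_rot: [[-1.0, 0.012, -0.017], [0.012, 1.0, 0.002], [0.017, 0.002, -1.0]]
wrist_force: [-15.2, 0.5, 12.1]
gripper_width: 0.137
gripper_force: 30.1
time_s: 8.98
tcp_pos: [0.5925, -0.2745, 0.0252]
ee_rot: [[-1.0, 0.013, -0.026], [0.013, 1.0, 0.003], [0.026, 0.003, -1.0]]
wrist_force: [-22.0, 0.5, 17.3]
gripper_width: 0.139
gripper_force: 30.0
```

```bash
python3 -m jog '0 -6 -3 0 0;0 0 -3 0 0;0 0 -2 0 0;0 0 -2 0 0;0 0 0 0 0'; python3 -m jog '0 0 -3 0 0;0 0 0 0 0;0 0 -3 0 0;0 0 0 0 0;0 0 0 0 0'
```

```text
time_s: 9.6
tcp_pos: [0.5923, -0.2788, 0.0253]
ee_rot: [[-1.0, 0.011, -0.014], [0.01, 1.0, 0.008], [0.015, 0.007, -1.0]]
wrist_force: [-9.9, 18.7, 14.4]
gripper_width: 0.137
gripper_force: 30.5
time_s: 10.22
tcp_pos: [0.5923, -0.2821, 0.0253]
ee_rot: [[-1.0, 0.01, -0.015], [0.01, 1.0, 0.011], [0.015, 0.01, -1.0]]
wrist_force: [-10.4, 28.1, 17.9]
gripper_width: 0.142
gripper_force: 30.6
```

```bash
python3 -m jog '0 0 -3 0 0;0 0 0 0 0;0 2 0 0 0;0 0 0 0 0'
python3 - <<'E'
from h import *
c=cap("wrist","w4.png");import pickle; pickle.dump(c,open("w4.pkl","wb"))
E
```

```text
time_s: 10.72
tcp_pos: [0.5923, -0.2826, 0.0253]
ee_rot: [[-1.0, 0.011, -0.02], [0.011, 1.0, 0.014], [0.02, 0.014, -1.0]]
wrist_force: [-14.5, 36.0, 24.4]
gripper_width: 0.137
gripper_force: 30.5
```

View pics/w4.png

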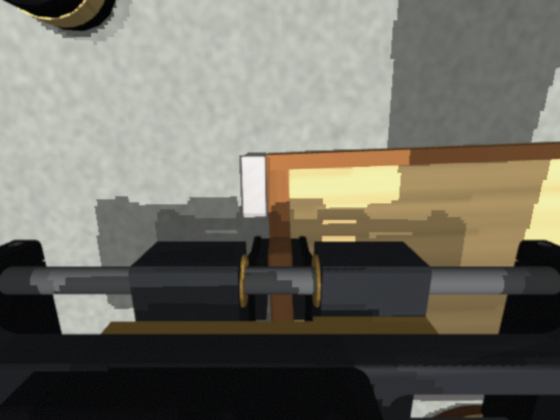

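The tray end lies against the near stub at (267,185). I'll ease the load off, release and lift.

```bash
python3 -m jog '0 -5 5 0 0;0.3 0 0 1 0;0.3 0 0 0 0;0.3 0 0 0 0;0.3 0 0 0 0'; python3 -m jog '0.3 0 0 20 0;0.3 0 0 40 0;0.3 0 0 60 0;0.5 -40 0 60 0;0.8 -40 0 60 0'; python3 -m jog '1 0 30 60 0; 1 0 30 40 0;1 0 0 0 0;1 0 0 0 0'
python3 - <<'E'
from h import *
c=cap("wrist","w5.png");import pickle; pickle.dump(c,open("w5.pkl","wb"));
E
```

```text
time_s: 11.4
tcp_pos: [0.5951, -0.2889, 0.0263]
ee_rot: [[-1.0, 0.014, 0.0], [0.014, 1.0, -0.0], [-0.0, -0.0, -1.0]]
wrist_force: [-0.2, 0.2, -0.0]
gripper_width: 0.295
gripper_force: 0.0
time_s: 12.02
tcp_pos: [0.5248, -0.2886, 0.252]
ee_rot: [[-1.0, 0.014, 0.0], [0.014, 1.0, -0.0], [-0.0, -0.0, -1.0]]
wrist_force: [1.3, 0.1, -0.2]
gripper_width: 0.441
gripper_force: 0.0
time_s: 12.52
tcp_pos: [0.5253, -0.2303, 0.3455]
ee_rot: [[-1.0, 0.014, -0.001], [0.014, 1.0, 0.001], [0.001, 0.001, -1.0]]
wrist_force: [0.0, -0.7, -0.2]
gripper_width: 0.9
gripper_force: 0.0
```

View pics/w5.png

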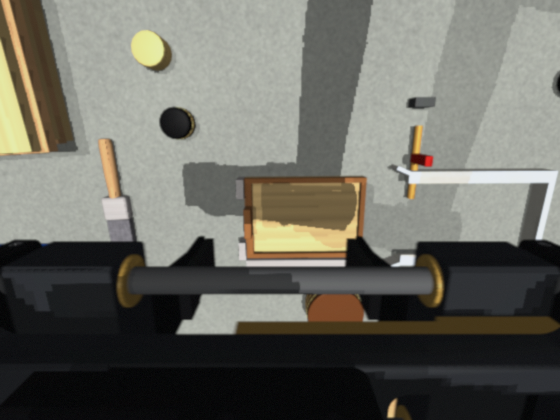

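The tray sits in the corner (246–366, 178–258), and a wheel is at (177,123). I'll measure the wheel and the tray.

```bash
cat >> h.py <<'E'
def wheels(c,near=None):
    hsv=cv2.cvtColor(c["pixels"],cv2.COLOR_RGB2HSV); g=c["pixels"].max(2)
    m=(g<45).astype(np.uint8)*255; m[235:]=0
    m=cv2.morphologyEx(m,cv2.MORPH_OPEN,np.ones((3,3),np.uint8)); out=[]
    for k in cv2.findContours(m,cv2.RETR_EXTERNAL,cv2.CHAIN_APPROX_NONE)[0]:
        if cv2.contourArea(k)<120: continue
        (u,v),d=cv2.minEnclosingCircle(k); p=ray(c,u,v,.036); z=np.linalg.norm(p-c["origin"]);
        out.append((round(u),round(v),np.round(p[:2]*1000,1).tolist(),"diam",round(2*d*z/c["f"]*1000)))
    return out
E
python3 - <<'E'
from h import *
import pickle; c=pickle.load(open("w5.pkl","rb"))
print(wheels(c))
for q in [(246,178),(366,178),(366,258),(246,258)]: print(np.round(ray(c,*q,.022)*1000,1))
E
```

```text
[(176, 123, [445.2, -386.5], 'diam', 52)]
[ 532.9 -286.    22. ]
[535.7 -91.1  22. ]
[677.2 -82.2  22. ]
[ 674.1 -292.2   22. ]
```

```bash
python3 -m jog '0.85 -16 -31 -45 0;0.85 -16 -31 -45 0;0.85 -16 -31 -45 0;0.85 -16 -31 -45 0;0.85 -16 -31 -45 0'; python3 -m jog '0.85 0 0 0 0;0.85 0 0 0 0'
python3 - <<'E'
from h import *
c=cap("wrist","w6.png");print(wheels(c),r.sense()["tcp_pos"])
E
```

```text
time_s: 13.2
tcp_pos: [0.4437, -0.3865, 0.1181]
ee_rot: [[-1.0, 0.014, -0.003], [0.014, 1.0, 0.001], [0.003, 0.001, -1.0]]
wrist_force: [0.6, -0.0, -0.2]
gripper_width: 0.846
gripper_force: 0.0
time_s: 13.45
tcp_pos: [0.4455, -0.386, 0.1208]
ee_rot: [[-1.0, 0.014, -0.001], [0.014, 1.0, -0.0], [0.001, -0.0, -1.0]]
wrist_force: [-0.3, -0.0, -0.6]
gripper_width: 0.848
gripper_force: 0.0
[(277, 215, [444.4, -389.3], 'diam', 46)] [ 0.44628916 -0.38574438  0.12185595]
```

View pics/w6.png

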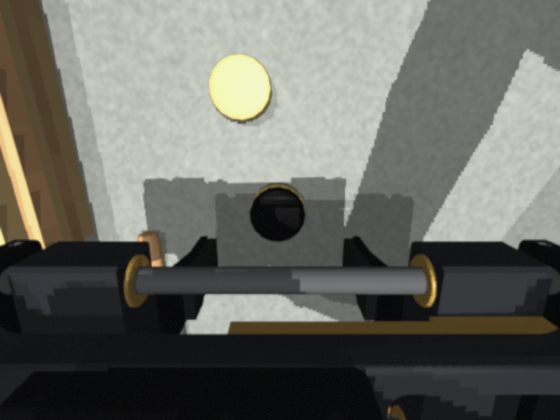

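```bash
python3 -m jog '0.72 -2 -3 -40 0;0.72 0 0 -40 0;0.72 0 0 -18 0;0.72 0 0 0 0;0.72 0 0 0 0'; python3 -m jog '0 0 0 0 0;0 0 0 0 0;0 0 0 0 0;0 0 0 0 0;0 0 0 0 0'; python3 -m jog '0 0 0 40 0;0 0 0 40 0;0 0 0 0 0'
```

```text
time_s: 14.12
tcp_pos: [0.4453, -0.3887, 0.0252]
ee_rot: [[-1.0, 0.012, 0.003], [0.012, 1.0, -0.002], [-0.003, -0.002, -1.0]]
wrist_force: [-0.5, 0.5, 0.9]
gripper_width: 0.721
gripper_force: 0.0
time_s: 14.75
tcp_pos: [0.4441, -0.3885, 0.0242]
ee_rot: [[-1.0, 0.013, 0.001], [0.013, 1.0, -0.001], [-0.001, -0.001, -1.0]]
wrist_force: [-0.5, 2.1, 5.9]
gripper_width: 0.542
gripper_force: 30.0
time_s: 15.12
tcp_pos: [0.4455, -0.3896, 0.1066]
ee_rot: [[-1.0, 0.013, 0.006], [0.013, 1.0, -0.004], [-0.006, -0.004, -1.0]]
wrist_force: [0.7, 1.3, -1.8]
gripper_width: 0.544
gripper_force: 30.0
```

```bash
python3 -m jog '0 25 52 0 0;0 25 52 0 0;0 25 52 0 0;0 25 52 0 0;0 27 53 0 0'; python3 -m jog '0 0 0 0 0;0 0 0 0 0;0 0 0 0 0'
```

```text
time_s: 15.75
tcp_pos: [0.5702, -0.1257, 0.1019]
ee_rot: [[-1.0, 0.014, -0.003], [0.014, 1.0, 0.0], [0.003, 0.0, -1.0]]
wrist_force: [-0.4, 0.3, -1.0]
gripper_width: 0.546
gripper_force: 30.0
time_s: 16.12
tcp_pos: [0.5696, -0.1284, 0.1027]
ee_rot: [[-1.0, 0.015, -0.002], [0.015, 1.0, 0.0], [0.002, 0.0, -1.0]]
wrist_force: [-0.2, 0.1, -0.8]
gripper_width: 0.543
gripper_force: 30.0
```

```bash
python3 -m jog '0 2 0 -35 0;0 0 0 -22 0;0 0 0 -8 0;0 0 0 0 0;0 0 0 0 0'; python3 -m jog '0.68 0 0 0 0;0.68 0 0 0 0;0.68 0 0 0 0;0.68 0 0 0 0'; python3 -m jog '0.68 0 0 30 0;0.68 0 0 40 0;0.68 0 0 60 0;0.8 0 0 60 0;0.8 0 0 0 0'
```

```text
time_s: 16.75
tcp_pos: [0.5733, -0.1277, 0.0394]
ee_rot: [[-1.0, 0.014, 0.002], [0.014, 1.0, -0.0], [-0.002, -0.0, -1.0]]
wrist_force: [-0.0, 0.6, -0.8]
gripper_width: 0.544
gripper_force: 30.0
time_s: 17.25
tcp_pos: [0.5727, -0.1273, 0.0385]
ee_rot: [[-1.0, 0.013, 0.0], [0.013, 1.0, -0.0], [-0.0, 0.0, -1.0]]
wrist_force: [-0.2, -0.8, 0.1]
gripper_width: 0.678
gripper_force: 0.0
time_s: 17.88
tcp_pos: [0.5755, -0.1277, 0.2347]
ee_rot: [[-1.0, 0.013, 0.013], [0.013, 1.0, -0.001], [-0.013, -0.001, -1.0]]
wrist_force: [-0.2, -0.5, -0.7]
gripper_width: 0.779
gripper_force: 0.0
```

```bash
python3 -m jog '0.8 -26 50 -10 0;0.8 -26 50 -10 0;0.8 -26 50 -10 0;0.8 -26 50 -10 0;0.8 -26 50 -20 0'; python3 -m jog '0.8 -26 50 -20 0;0.8 -26 50 -20 0;0.8 0 0 0 0;0.8 0 0 0 0;0.8 0 0 0 0'
python3 - <<'E'
from h import *
c=cap("wrist","w7.png");print(wheels(c),r.sense()["tcp_pos"])
E
```

```text
time_s: 18.5
tcp_pos: [0.4418, 0.1241, 0.1681]
ee_rot: [[-1.0, 0.014, 0.001], [0.014, 1.0, 0.001], [-0.001, 0.001, -1.0]]
wrist_force: [0.2, 0.8, 0.2]
gripper_width: 0.802
gripper_force: 0.0
time_s: 19.12
tcp_pos: [0.3911, 0.2218, 0.1286]
ee_rot: [[-1.0, 0.015, 0.0], [0.015, 1.0, 0.0], [-0.0, 0.0, -1.0]]
wrist_force: [0.2, -0.2, -0.6]
gripper_width: 0.803
gripper_force: 0.0
[(46, 232, [405.2, 14.6], 'diam', 37), (284, 209, [387.8, 224.5], 'diam', 46)] [0.39119587 0.22177842 0.12860712]
```

View pics/w7.png

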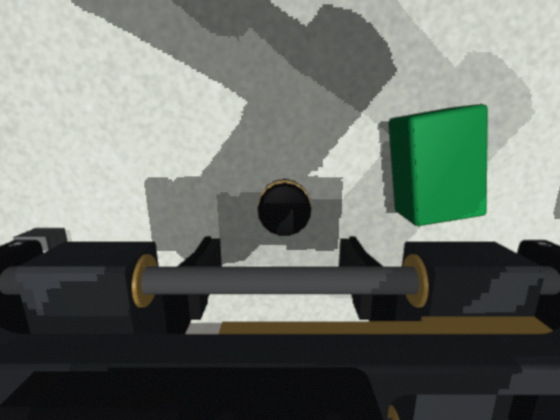

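The wheel is centred at (284,209), and the green block's edge at x≈392 px is well clear. Grasping it now.

```bash
python3 -m jog '0.72 -3 3 -45 0;0.72 0 0 -42 0;0.72 0 0 -18 0;0.72 0 0 0 0;0.72 0 0 0 0'; python3 -m jog '0 0 0 0 0;0 0 0 0 0;0 0 0 0 0;0 0 0 0 0;0 0 0 0 0'; python3 -m jog '0 0 0 40 0;0 0 0 40 0;0 0 0 0 0'
```

```text
time_s: 19.8
tcp_pos: [0.3885, 0.2258, 0.0242]
ee_rot: [[-1.0, 0.014, 0.001], [0.014, 1.0, 0.001], [-0.001, 0.001, -1.0]]
wrist_force: [1.1, 0.3, 0.3]
gripper_width: 0.718
gripper_force: 0.0
time_s: 20.42
tcp_pos: [0.3879, 0.226, 0.0241]
ee_rot: [[-1.0, 0.013, 0.001], [0.013, 1.0, 0.001], [-0.001, 0.001, -1.0]]
wrist_force: [-0.5, -1.2, 6.5]
gripper_width: 0.542
gripper_force: 30.0
time_s: 20.8
tcp_pos: [0.3889, 0.2272, 0.106]
ee_rot: [[-1.0, 0.013, 0.005], [0.013, 1.0, 0.005], [-0.005, 0.005, -1.0]]
wrist_force: [-0.2, -0.4, 0.2]
gripper_width: 0.545
gripper_force: 30.0
```

```bash
python3 -m jog '0 31 -44 10 0;0 31 -44 10 0;0 31 -44 10 0;0 31 -44 0 0;0 31 -44 0 0'; python3 -m jog '0 31 -45 0 0;0 31 -45 0 0;0 31 -45 0 0;0 0 0 0 0;0 0 0 0 0'; python3 -m jog '0 0 0 0 0'
python3 - <<'E'
from h import *
c=cap("wrist","w8.png");print(wheels(c),r.sense()["tcp_pos"])
E
```

```text
time_s: 21.42
tcp_pos: [0.5427, 0.0041, 0.132]
ee_rot: [[-1.0, 0.014, -0.002], [0.014, 1.0, -0.0], [0.002, -0.0, -1.0]]
wrist_force: [0.3, 2.0, -1.0]
gripper_width: 0.54
gripper_force: 30.0
time_s: 22.05
tcp_pos: [0.6344, -0.1293, 0.1313]
ee_rot: [[-1.0, 0.014, -0.004], [0.014, 1.0, 0.001], [0.004, 0.001, -1.0]]
wrist_force: [-0.3, 0.7, -1.2]
gripper_width: 0.543
gripper_force: 30.0
time_s: 22.18
tcp_pos: [0.6348, -0.1283, 0.1328]
ee_rot: [[-1.0, 0.012, -0.001], [0.012, 1.0, 0.0], [0.001, 0.0, -1.0]]
wrist_force: [0.4, 0.1, -0.7]
gripper_width: 0.543
gripper_force: 30.0
[(280, 233, [654.6, -129.8], 'diam', 46), (280, 143, [575.1, -128.7], 'diam', 48)] [ 0.63501265 -0.1282339   0.1332217 ]
```

View pics/w8.png

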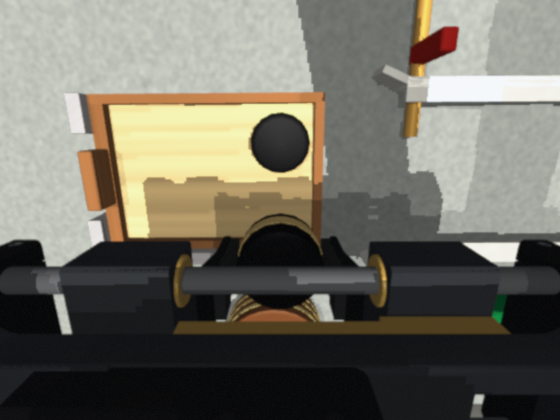

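The first wheel lies in the tray at (280,143), and the tray is still against its stubs. Placing the second wheel.

```bash
python3 -m jog '0 1 -1 -40 0;0 0 0 -35 0;0 0 0 -17 0;0 0 0 -3 0;0 0 0 0 0'; python3 -m jog '0.68 0 0 0 0;0.68 0 0 0 0;0.68 0 0 0 0;0.68 0 0 0 0'; python3 -m jog '0.68 0 0 30 0;0.68 0 0 40 0;0.68 0 0 60 0;0.8 0 0 60 0;0.8 0 0 0 0'
```

```text
time_s: 22.85
tcp_pos: [0.6376, -0.1302, 0.0396]
ee_rot: [[-1.0, 0.013, 0.002], [0.013, 1.0, -0.0], [-0.002, -0.0, -1.0]]
wrist_force: [0.3, 0.6, -0.6]
gripper_width: 0.545
gripper_force: 30.0
time_s: 23.35
tcp_pos: [0.6367, -0.1304, 0.0386]
ee_rot: [[-1.0, 0.014, 0.0], [0.014, 1.0, -0.0], [-0.0, -0.0, -1.0]]
wrist_force: [0.4, -0.1, 0.4]
gripper_width: 0.678
gripper_force: 0.0
time_s: 23.98
tcp_pos: [0.6395, -0.1308, 0.2355]
ee_rot: [[-1.0, 0.013, 0.013], [0.013, 1.0, -0.001], [-0.013, -0.001, -1.0]]
wrist_force: [-1.4, -0.4, -0.4]
gripper_width: 0.779
gripper_force: 0.0
```

```bash
python3 -m jog '0.8 -13 51 -10 0;0.8 -13 51 -10 0;0.8 -13 51 -10 0;0.8 -13 51 -10 0;0.8 -13 51 -10 0'; python3 -m jog '0.8 -13 51 -10 0;0.8 -12 51 -10 0;0.8 -12 51 -10 0;0.8 -12 51 -10 0;0.8 -12 50 -10 0';python3 -m jog '0.8 0 0 0 0;0.8 0 0 0 0;0.8 0 0 0 0'
python3 - <<'E'
from h import *
c=cap("wrist","w9.png");print(wheels(c),r.sense()["tcp_pos"])
t=cap("top","top9.png")
E
```

```text
time_s: 24.6
tcp_pos: [0.5706, 0.126, 0.1773]
ee_rot: [[-1.0, 0.014, -0.001], [0.014, 1.0, -0.0], [0.001, -0.0, -1.0]]
wrist_force: [-0.5, -0.0, 0.7]
gripper_width: 0.801
gripper_force: 0.0
time_s: 25.22
tcp_pos: [0.5097, 0.3799, 0.1272]
ee_rot: [[-1.0, 0.013, -0.001], [0.013, 1.0, -0.001], [0.001, -0.001, -1.0]]
wrist_force: [1.0, 0.0, 0.5]
gripper_width: 0.798
gripper_force: 0.0
time_s: 25.6
tcp_pos: [0.511, 0.3774, 0.1285]
ee_rot: [[-1.0, 0.015, -0.0], [0.015, 1.0, -0.0], [0.0, -0.0, -1.0]]
wrist_force: [-0.4, -0.1, -0.7]
gripper_width: 0.8
gripper_force: 0.0
[(288, 212, [510.0, 383.8], 'diam', 46), (260, 70, [396.2, 363.5], 'diam', 58)] [0.51108117 0.37741957 0.12865627]
```

```bash
python3 -m jog '0.72 -1 6 -45 0;0.72 0 0 -42 0;0.72 0 0 -18 0;0.72 0 0 0 0;0.72 0 0 0 0'; python3 -m jog '0 0 0 0 0;0 0 0 0 0;0 0 0 0 0;0 0 0 0 0;0 0 0 0 0'; python3 -m jog '0 0 0 40 0;0 0 0 40 0;0 0 0 0 0'
```

```text
time_s: 26.32
tcp_pos: [0.5108, 0.3854, 0.0252]
ee_rot: [[-1.0, 0.013, 0.002], [0.013, 1.0, 0.002], [-0.002, 0.002, -1.0]]
wrist_force: [0.5, -0.1, 0.2]
gripper_width: 0.72
gripper_force: 0.0
time_s: 26.95
tcp_pos: [0.51, 0.3851, 0.0244]
ee_rot: [[-1.0, 0.013, 0.001], [0.013, 1.0, 0.001], [-0.001, 0.001, -1.0]]
wrist_force: [-1.7, 0.3, 6.0]
gripper_width: 0.546
gripper_force: 30.0
time_s: 27.32
tcp_pos: [0.5111, 0.3862, 0.1068]
ee_rot: [[-1.0, 0.013, 0.005], [0.013, 1.0, 0.005], [-0.005, 0.005, -1.0]]
wrist_force: [0.4, 0.5, -1.4]
gripper_width: 0.541
gripper_force: 30.0
```

View pics/top9.png

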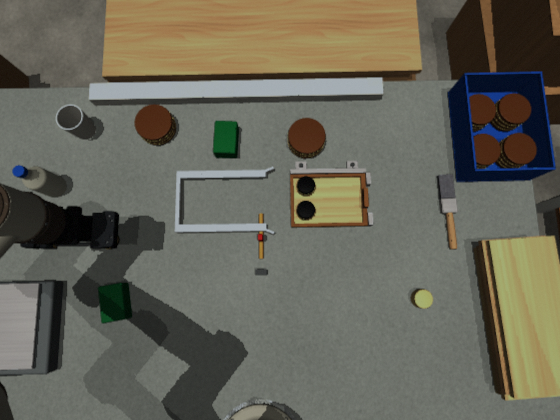

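Two wheels sit in the tray at (306,186) and (306,210), with no fourth wheel on the bench. Taking the third over.

```bash
python3 -m jog '0 9 -52 10 0;0 9 -52 10 0;0 9 -52 5 0;0 9 -52 0 0;0 9 -52 0 0'; python3 -m jog '0 8 -53 0 0;0 8 -53 0 0;0 8 -53 0 0;0 8 -53 0 0;0 8 -53 0 0';python3 -m jog '0 8 -54 0 0;0 0 0 0 0;0 0 0 0 0;0 0 0 0 0'
python3 - <<'E'
from h import *
c=cap("wrist","w10.png");print(r.sense()["tcp_pos"])
E
```

```text
time_s: 27.95
tcp_pos: [0.5538, 0.1227, 0.127]
ee_rot: [[-1.0, 0.014, -0.002], [0.014, 1.0, -0.001], [0.002, -0.001, -1.0]]
wrist_force: [-0.2, -0.0, -0.7]
gripper_width: 0.547
gripper_force: 30.0
time_s: 28.58
tcp_pos: [0.5938, -0.1419, 0.1267]
ee_rot: [[-1.0, 0.014, -0.003], [0.014, 1.0, 0.001], [0.003, 0.0, -1.0]]
wrist_force: [1.0, 0.0, -0.3]
gripper_width: 0.543
gripper_force: 30.0
time_s: 29.08
tcp_pos: [0.6023, -0.1931, 0.1279]
ee_rot: [[-1.0, 0.012, -0.001], [0.012, 1.0, 0.0], [0.001, 0.0, -1.0]]
wrist_force: [-0.1, 0.4, -1.1]
gripper_width: 0.544
gripper_force: 30.0
[ 0.60247458 -0.19296905  0.12814255]
```

View pics/w10.png

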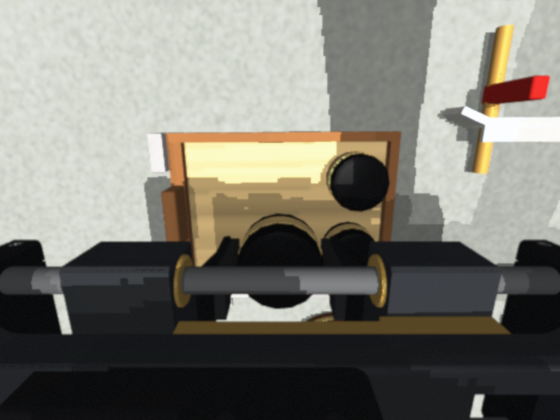

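```bash
python3 -m jog '0 1 0 -40 0;0 0 0 -32 0;0 0 0 -14 0;0 0 0 -3 0;0 0 0 0 0'; python3 -m jog '0.65 0 0 0 0;0.65 0 0 0 0;0.65 0 0 0 0;0.65 0 0 0 0'; python3 -m jog '0.65 0 0 30 0;0.65 0 0 40 0;0.65 -30 0 50 0;0.8 -40 0 40 0;0.8 0 0 0 0'; python3 -m jog '0.5 0 0 0 0;0.5 0 0 0 0'
python3 - <<'E'
from h import *
c=cap("wrist","w11.png");print(r.sense()["tcp_pos"]); import pickle; pickle.dump(c,open("w11.pkl","wb"))
E
```

```text
time_s: 29.75
tcp_pos: [0.6045, -0.1942, 0.0405]
ee_rot: [[-1.0, 0.013, 0.002], [0.013, 1.0, -0.0], [-0.002, -0.0, -1.0]]
wrist_force: [-0.0, -0.4, -0.3]
gripper_width: 0.544
gripper_force: 30.0
time_s: 30.25
tcp_pos: [0.6037, -0.1944, 0.0396]
ee_rot: [[-1.0, 0.014, 0.0], [0.014, 1.0, -0.0], [-0.0, -0.0, -1.0]]
wrist_force: [-0.4, -0.2, -0.5]
gripper_width: 0.645
gripper_force: 0.0
time_s: 30.88
tcp_pos: [0.5335, -0.1948, 0.2039]
ee_rot: [[-1.0, 0.014, 0.008], [0.014, 1.0, -0.001], [-0.008, -0.001, -1.0]]
wrist_force: [0.7, -0.2, -0.9]
gripper_width: 0.77
gripper_force: 0.0
time_s: 31.12
tcp_pos: [0.5336, -0.1942, 0.1977]
ee_rot: [[-1.0, 0.014, -0.003], [0.014, 1.0, 0.0], [0.003, 0.0, -1.0]]
wrist_force: [0.3, 0.5, -0.4]
gripper_width: 0.646
gripper_force: 0.0
[ 0.53362444 -0.19424664  0.19766052]
```

View pics/w11.png

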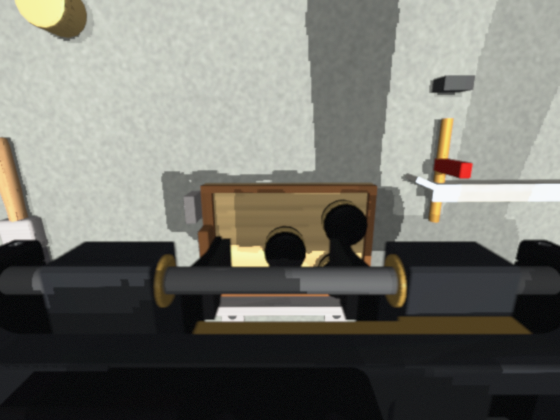

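The tray is still in the corner with all three wheels in it, and the red grip is at (453,168). I'll locate the bolt grip.

```bash
cat >> h.py <<'E'
def red(c):
    p=c["pixels"].astype(int); m=((p[...,0]>110)&(p[...,1]<50)&(p[...,2]<60)).astype(np.uint8)
    k=max(cv2.findContours(m,cv2.RETR_EXTERNAL,cv2.CHAIN_APPROX_NONE)[0],key=cv2.contourArea); x,y,w,h=cv2.boundingRect(k)
    return (x,y,w,h),[np.round(ray(c,u,v,.06)*1000,1)[:2].tolist() for u,v in k.reshape(-1,2)[::max(1,len(k)//12)]]
E
python3 - <<'E'
from h import *
import pickle; c=pickle.load(open("w11.pkl","rb")); print(red(c))
c=cap("top"); print(red(c))
E
```

```text
((459, 162, 12, 15), [[496.9, -16.0], [499.9, -17.5], [502.8, -17.1], [505.8, -17.7], [508.7, -17.2], [510.8, -16.0], [510.8, -13.0], [510.8, -10.0], [509.9, -8.2], [506.9, -7.6], [503.9, -8.1], [501.0, -7.6], [499.0, -8.9], [498.0, -11.9], [497.9, -14.9]])Traceback (most recent call last):
  File "<stdin>", line 3, in <module>
  File "h.py", line 28, in red
    k=max(cv2.findContours(m,cv2.RETR_EXTERNAL,cv2.CHAIN_APPROX_NONE)[0],key=cv2.contourArea); x,y,w,h=cv2.boundingRect(k)
ValueError: max() iterable argument is empty
```

```bash
python3 -m jog '0.45 -7 46 -20 0;0.45 -7 46 -20 0;0.45 -7 46 -20 0;0.45 -8 45 -20 0;0.45 0 0 0 0'; python3 -m jog '0.45 0 0 0 0;0.45 0 0 0 0'
python3 - <<'E'
from h import *
c=cap("wrist","w12.png"); print(red(c),r.sense()["tcp_pos"])
E
```

```text
time_s: 31.85
tcp_pos: [0.5032, -0.0093, 0.1171]
ee_rot: [[-1.0, 0.009, -0.005], [0.009, 1.0, -0.001], [0.005, -0.001, -1.0]]
wrist_force: [0.6, 0.2, -0.7]
gripper_width: 0.452
gripper_force: 0.0
time_s: 32.1
tcp_pos: [0.5052, -0.0121, 0.1196]
ee_rot: [[-1.0, 0.015, 0.001], [0.015, 1.0, 0.0], [-0.001, 0.0, -1.0]]
wrist_force: [-0.3, -0.1, -0.2]
gripper_width: 0.452
gripper_force: 0.0
((277, 217, 12, 17), [[498.6, -15.0], [501.7, -15.1], [504.9, -15.2], [508.1, -15.2], [511.4, -15.3], [511.4, -12.2], [511.5, -9.1], [509.9, -6.8], [506.7, -6.8], [503.5, -6.8], [500.3, -6.8], [498.7, -9.0], [498.6, -12.0]]) [ 0.50514949 -0.01216242  0.11964452]
```

```bash
python3 -m jog '0.45 0 1 -35 0;0.45 0 0 -30 0;0.45 0 0 -11 0;0.45 0 0 0 0;0.45 0 0 0 0'; python3 -m jog '0 0 0 0 0;0 0 0 0 0;0 0 0 0 0;0 0 0 0 0'; python3 -m jog '0 -15 0 0 0;0 -15 0 0 0;0 -12 0 0 0;0 -5 0 0 0;0 0 0 0 0'
```

```text
time_s: 32.78
tcp_pos: [0.5057, -0.0104, 0.0445]
ee_rot: [[-1.0, 0.014, 0.002], [0.014, 1.0, 0.0], [-0.002, 0.001, -1.0]]
wrist_force: [0.0, -0.0, 0.9]
gripper_width: 0.449
gripper_force: 0.0
time_s: 33.28
tcp_pos: [0.5047, -0.0102, 0.0436]
ee_rot: [[-1.0, 0.013, 0.0], [0.013, 1.0, 0.0], [-0.0, 0.0, -1.0]]
wrist_force: [-0.2, 0.7, 0.2]
gripper_width: 0.133
gripper_force: 30.0
time_s: 33.9
tcp_pos: [0.4601, -0.0099, 0.0436]
ee_rot: [[-1.0, 0.012, 0.006], [0.012, 1.0, 0.001], [-0.006, 0.001, -1.0]]
wrist_force: [8.5, -1.0, -7.4]
gripper_width: 0.137
gripper_force: 30.0
```

```bash
python3 -m jog '0 2 0 0 0;0.45 0 0 0 0;0.45 0 0 0 0;0.45 0 0 0 0;0.45 0 0 40 0'; python3 -m jog '0.45 0 0 50 0;0.45 10 0 40 0;0.3 26 -53 0 0;0.3 26 -53 0 0;0.3 26 -53 0 0'; python3 -m jog '0.3 26 -53 0 0;0.3 27 -53 0 0;0.3 0 0 0 0;0.3 0 0 0 0;0.3 0 0 0 0'
python3 - <<'E'
from h import *
c=cap("wrist","w13.png"); print(red(c),r.sense()["tcp_pos"])
im=c["pixels"]
p=im.astype(int); m=((p[...,0]-p[...,2]>50)&(p[...,1]<100)&(p[...,0]>90)); v,u=np.where(m[:238]); print(u.min(),u.max(),v.min())
E
```

```text
time_s: 34.52
tcp_pos: [0.4569, -0.0112, 0.0814]
ee_rot: [[-1.0, 0.014, -0.008], [0.014, 1.0, -0.002], [0.008, -0.003, -1.0]]
wrist_force: [0.3, -0.3, 0.5]
gripper_width: 0.434
gripper_force: 0.0
time_s: 35.15
tcp_pos: [0.5478, -0.1709, 0.1734]
ee_rot: [[-1.0, 0.013, -0.0], [0.013, 1.0, 0.0], [0.0, 0.0, -1.0]]
wrist_force: [1.4, 0.7, -0.1]
gripper_width: 0.307
gripper_force: 0.0
time_s: 35.78
tcp_pos: [0.6001, -0.2742, 0.1736]
ee_rot: [[-1.0, 0.012, -0.0], [0.012, 1.0, 0.0], [0.0, 0.0, -1.0]]
wrist_force: [-0.5, -0.4, 0.6]
gripper_width: 0.297
gripper_force: 0.0Traceback (most recent call last):
  File "<stdin>", line 2, in <module>
  File "h.py", line 28, in red
    k=max(cv2.findContours(m,cv2.RETR_EXTERNAL,cv2.CHAIN_APPROX_NONE)[0],key=cv2.contourArea); x,y,w,h=cv2.boundingRect(k)
ValueError: max() iterable argument is empty
```

Run:
```python
from h import *
for n in("scene","top"):
    c=cap(n,n+"14.png"); p=c["pixels"].astype(int)
    m=((p[...,0]>2.2*p[...,1])&(p[...,0]>2.2*p[...,2])&(p[...,0]>60)).astype(np.uint8)
    for nm,px in (("expected drawn",(.461,-.009,.06)),("expected shot",(.506,-.009,.06))):
        print(n,nm,proj(c,px))
    q=proj(c,(.48,-.01,.03)).astype(int); v,u=np.where(m[q[1]-25:q[1]+25,q[0]-25:q[0]+25]); print(len(u),(u.mean()+q[0]-25,v.mean()+q[1]-25) if len(u) else "")
im=cv2.imread("pics/top14.png")[140:290,160:400]; im2=cv2.imread("pics/w13.png") if 0 else cv2.cvtColor(cap("wrist")["pixels"],cv2.COLOR_RGB2BGR)
a=cv2.resize(im,(600,375),interpolation=cv2.INTER_CUBIC); b=im2[60:285]; b=cv2.resize(b,(560,225)); b=cv2.copyMakeBorder(b,0,0,0,40,0)
cv2.imwrite("pics/comb.png",np.vstack([a,b]))
```

```text
scene expected drawn [259.67569232 181.92392903]
scene expected shot [270.428206   192.27215127]
18 (np.float64(259.8333333333333), np.float64(182.94444444444446))
top expected drawn [259.70342279 254.77243499]
top expected shot [259.48236417 236.66758061]
0
```

View pics/comb.png

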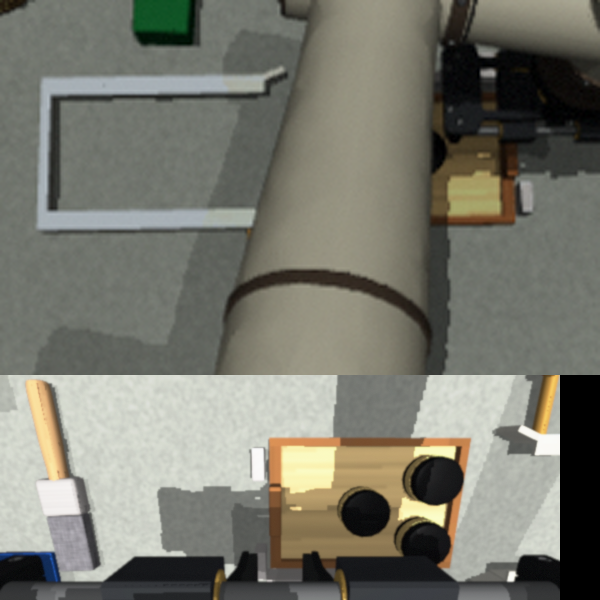

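The bolt reads drawn (scene red at (260,183) matches the prediction). The tray is against its stubs with three wheels in it. Gripping the tray block.

```bash
python3 -m jog '0.3 2 -8 -50 0;0.3 0 0 -50 0;0.3 0 0 -35 0;0.3 0 0 -10 0;0.3 0 0 0 0'; python3 -m jog '0.3 0 0 0 0;0.3 0 0 0 0'; python3 -m jog '0 0 0 0 0;0 0 0 0 0;0 0 0 0 0;0 0 0 0 0'
```

```text
time_s: 36.6
tcp_pos: [0.603, -0.2833, 0.0288]
ee_rot: [[-1.0, 0.013, 0.0], [0.013, 1.0, -0.0], [-0.0, -0.0, -1.0]]
wrist_force: [0.2, 0.7, 0.6]
gripper_width: 0.298
gripper_force: 0.0
time_s: 36.85
tcp_pos: [0.6036, -0.2836, 0.0302]
ee_rot: [[-1.0, 0.013, 0.003], [0.013, 1.0, -0.001], [-0.003, -0.001, -1.0]]
wrist_force: [0.4, -0.6, -1.2]
gripper_width: 0.301
gripper_force: 0.0
time_s: 37.35
tcp_pos: [0.603, -0.2818, 0.0293]
ee_rot: [[-1.0, 0.013, 0.001], [0.013, 1.0, 0.001], [-0.001, 0.002, -1.0]]
wrist_force: [-1.0, 6.4, 4.4]
gripper_width: 0.133
gripper_force: 30.0
```

```bash
python3 -m jog '0 -0.5 5 0 0;0 0 10 0 0;0 0.2 15 0 0;0 0.2 15 0 0;0 0.2 15 0 0'; python3 -m jog '0 0.2 15 0 0;0 0.2 15 0 0;0 0.2 15 0 0;0 0.2 15 0 0;0 0.2 10 0 0'
```

```text
time_s: 37.98
tcp_pos: [0.6035, -0.225, 0.0294]
ee_rot: [[-1.0, 0.013, 0.002], [0.013, 1.0, -0.003], [-0.002, -0.003, -1.0]]
wrist_force: [2.7, -11.4, -0.6]
gripper_width: 0.132
gripper_force: 30.0
time_s: 38.6
tcp_pos: [0.6136, -0.176, 0.0359]
ee_rot: [[-1.0, 0.003, 0.02], [0.003, 1.0, -0.03], [-0.02, -0.029, -0.999]]
wrist_force: [13.1, -110.6, -3.4]
gripper_width: 0.999
gripper_force: 55.5
```

```bash
python3 -m jog '0.5 -8 -12 -5 0;0.5 -3 -10 0 0;0.5 0 -10 0 0;0.5 0 0 0 0;0.5 0 0 0 0'
```

```text
time_s: 39.22
tcp_pos: [0.6096, -0.2002, 0.0331]
ee_rot: [[-0.999, 0.006, 0.038], [0.006, 1.0, -0.02], [-0.038, -0.02, -0.999]]
wrist_force: [18.9, -51.2, 3.3]
gripper_width: 0.503
gripper_force: 25.6
```

```bash
python3 -m jog '0.5 8 -15 0 0;0.5 5 -15 0 0;0.5 0 0 0 0;0.5 0 0 0 0;0.5 0 0 0 0'
```

```text
time_s: 39.85
tcp_pos: [0.6054, -0.2143, 0.0232]
ee_rot: [[-1.0, 0.012, -0.001], [0.012, 1.0, 0.0], [0.001, 0.0, -1.0]]
wrist_force: [-0.1, -0.1, -0.1]
gripper_width: 0.498
gripper_force: 0.0
```

```bash
python3 -m jog '0.5 0 0 40 0;0.5 0 0 60 0;0.5 0 0 60 0;0.5 0 15 60 0;0.5 0 15 60 0'; python3 -m jog '0.5 40 30 0 0;0.5 40 30 0 0;0.5 0 0 0 0;0.5 0 0 0 0'
python3 - <<'E'
from h import *
import pickle
c=cap("wrist","w15.png"); pickle.dump(c,open("w15.pkl","wb")); print(r.sense()["tcp_pos"])
p=c["pixels"].astype(int); p[240:]=0
hsv=cv2.cvtColor(c["pixels"],cv2.COLOR_RGB2HSV)
dark=((p.max(2)<40)).astype(np.uint8); dark[240:]=0
dark=cv2.morphologyEx(dark,cv2.MORPH_OPEN,np.ones((3,3),np.uint8))
for k in cv2.findContours(dark,cv2.RETR_EXTERNAL,cv2.CHAIN_APPROX_NONE)[0]:
    if cv2.contourArea(k)>80:
        (u,v),d=cv2.minEnclosingCircle(k); P=ray(c,u,v,.048); print("dark",round(u),round(v),round(2*d/c["f"]*np.linalg.norm(P-c["origin"])*1000),np.round(P*1000),cv2.contourArea(k), cv2.boundingRect(k))
# wood/orange mask: saturated warm hues
wood=((hsv[...,0]<28)&(hsv[...,1]>90)&(hsv[...,2]>50)).astype(np.uint8); wood[240:]=0
for k in cv2.findContours(wood,cv2.RETR_EXTERNAL,cv2.CHAIN_APPROX_NONE)[0]:
    if cv2.contourArea(k)>300:
        q=cv2.approxPolyDP(k,5,True).reshape(-1,2); print("wood",cv2.contourArea(k)); print([(tuple(map(int,a)),np.round(ray(c,*a,.022)[:2]*1000).tolist()) for a in q])
print(red(c)if 0 else "")
m=((p[...,0]>2.2*p[...,1])&(p[...,0]>2.2*p[...,2])&(p[...,0]>60)).astype(np.uint8)
for k in cv2.findContours(m,cv2.RETR_EXTERNAL,cv2.CHAIN_APPROX_NONE)[0]:
    if cv2.contourArea(k)>20: x,y,w,h=cv2.boundingRect(k); print("red",x,y,w,h,np.round(ray(c,x+w/2,y+h/2,.06)*1000))
E
```

```text
time_s: 40.48
tcp_pos: [0.6052, -0.1842, 0.3055]
ee_rot: [[-1.0, 0.013, 0.0], [0.013, 1.0, 0.0], [-0.0, 0.0, -1.0]]
wrist_force: [2.0, -0.0, 0.5]
gripper_width: 0.503
gripper_force: 0.0
time_s: 40.98
tcp_pos: [0.6853, -0.1248, 0.3029]
ee_rot: [[-1.0, 0.012, -0.001], [0.012, 1.0, -0.0], [0.001, -0.0, -1.0]]
wrist_force: [0.6, 0.1, 0.0]
gripper_width: 0.501
gripper_force: 0.0
[ 0.68510481 -0.12533929  0.3034274 ]
dark 323 143 47 [635. -66.  48.] 813.0 (307, 127, 33, 33)
dark 298 118 47 [ 603. -100.   48.] 347.0 (295, 102, 19, 34)
dark 326 92 52 [571. -65.  48.] 953.5 (309, 74, 36, 37)
wood 520.0
[((499, 237), [784.0, 215.0]), ((559, 239), [788.0, 310.0]), ((529, 226), [766.0, 258.0])]
wood 1991.5
[((240, 232), [770.0, -189.0]), ((242, 239), [782.0, -186.0]), ((305, 239), [783.0, -88.0]), ((299, 214), [742.0, -97.0]), ((280, 201), [721.0, -126.0]), ((254, 207), [730.0, -165.0])]
wood 14739.5
[((205, 63), [529.0, -224.0]), ((211, 166), [667.0, -226.0]), ((347, 165), [668.0, -27.0]), ((352, 62), [531.0, -27.0])]
wood 339.0
[((0, 37), [495.0, -491.0]), ((4, 92), [562.0, -503.0]), ((12, 88), [557.0, -491.0])]
wood 457.5
[((376, 0), [459.0, -0.0]), ((361, 1), [460.0, -19.0]), ((359, 54), [521.0, -18.0]), ((366, 54), [521.0, -9.0]), ((369, 9), [469.0, -8.0])]

red 361 0 15 10 [477. -19.  60.]
```

Run:
```python
from h import *
import pickle
for f in("w2.pkl","w15.pkl"):
    c=pickle.load(open(f,"rb")); g=c["pixels"].astype(int).min(2); m=(g>165).astype(np.uint8); m[238:]=0
    print(f)
    for k in cv2.findContours(m,cv2.RETR_CCOMP,cv2.CHAIN_APPROX_NONE)[0]:
        if cv2.contourArea(k)>40:
            q=cv2.approxPolyDP(k,2,True).reshape(-1,2)
            print([np.round(ray(c,*a,.03)[:2]*1000).tolist() for a in q])
    P=c["origin"]; print("cam",P)
```

```text
w2.pkl
[[642.0, -303.0], [667.0, -305.0], [675.0, -303.0], [675.0, -295.0], [644.0, -294.0]]
[[566.0, -519.0], [600.0, -519.0], [596.0, -484.0], [565.0, -487.0]]
[[533.0, -295.0], [535.0, -303.0], [565.0, -301.0], [564.0, -292.0]]
[[520.0, -36.0], [525.0, -36.0], [531.0, -24.0], [542.0, -23.0], [544.0, 199.0], [671.0, 198.0], [668.0, 13.0], [670.0, 3.0], [687.0, 0.0], [689.0, 210.0], [526.0, 209.0], [525.0, -24.0]]
cam [ 0.56922542 -0.12452947  0.55564615]
w15.pkl
[[608.0, -205.0], [657.0, -206.0], [654.0, -102.0], [631.0, -105.0], [624.0, -123.0], [607.0, -134.0]]
[[591.0, -205.0], [597.0, -201.0], [598.0, -133.0], [583.0, -121.0], [582.0, -191.0], [586.0, -203.0]]
[[564.0, -502.0], [600.0, -511.0], [600.0, -482.0], [566.0, -482.0]]
[[554.0, 173.0], [554.0, 139.0], [558.0, 143.0], [582.0, 139.0], [622.0, 142.0], [664.0, 137.0], [665.0, 140.0], [664.0, 174.0]]
[[552.0, -25.0], [660.0, -26.0], [665.0, -9.0], [664.0, 65.0], [653.0, 68.0], [628.0, 63.0], [620.0, 68.0], [617.0, 63.0], [554.0, 58.0]]
[[551.0, -113.0], [542.0, -117.0], [545.0, -206.0], [557.0, -207.0], [560.0, -194.0], [56
[... 1205 characters left out ...]
0, -476.0], [558.0, -476.0], [572.0, -463.0], [649.0, -461.0], [666.0, -466.0], [668.0, -499.0], [771.0, -499.0], [775.0, -211.0], [770.0, -204.0], [775.0, -191.0], [748.0, -190.0], [754.0, -229.0], [736.0, -254.0], [731.0, -276.0], [689.0, -274.0], [686.0, -280.0], [674.0, -281.0], [671.0, -294.0], [643.0, -293.0], [641.0, -299.0], [639.0, -282.0], [643.0, -278.0], [669.0, -276.0], [663.0, -269.0], [666.0, -236.0], [661.0, -227.0], [627.0, -226.0], [622.0, -232.0], [573.0, -231.0], [569.0, -225.0], [530.0, -225.0], [530.0, -121.0], [460.0, -128.0]]
[[532.0, -290.0], [542.0, -275.0], [572.0, -277.0], [566.0, -301.0], [563.0, -292.0], [536.0, -293.0]]
cam [ 0.61248739 -0.12484609  0.45794821]
```

Run:
```python
from h import *
import pickle
# tray edge (rim top z=.022) and stub top (z=.032, station x=-70) rows in several saved wrist pictures
def load(f,tcp):
    im=cv2.cvtColor(cv2.imread("pics/"+f),cv2.COLOR_BGR2RGB); c=dict(pickle.load(open("w11.pkl","rb"))); 
    R=np.array([[-1,.0135,0],[.0135,1,0],[0,0,-1.]]); T=np.eye(4);T[:3,:3]=R;T[:3,3]=tcp;T=T@np.array(c["T_tool_cam"])
    c["origin"]=T[:3,3];c["orientation"]=T[:3,:3];c["pixels"]=im;return c
for f,tcp in [("w5.png",(.5253,-.2303,.3455)),("w8.png",(.6350,-.1282,.1332)),("w10.png",(.6025,-.1930,.1281)),("w11.png",(.5336,-.1942,.1977)),("w13.png",(.6005,-.2742,.1737))]:
    c=load(f,tcp); hsv=cv2.cvtColor(c["pixels"],cv2.COLOR_RGB2HSV)
    out=[]
    for y in (-.26,-.22,-.18,-.13):
        us=[];
        v=np.arange(20,238); 
        # column for this y near x=.533
        u,vv=proj(c,(.533,y,.022)); u=int(round(u)); 
        if not 0<=u<560: continue
        w=((hsv[:238,u,0]<28)&(hsv[:238,u,1]>90)&(hsv[:238,u,2]>40)); i=np.where(w[int(max(0,vv-25)):int(vv+30)])[0]
        if len(i): p=ray(c,u,i[0]+int(max(0,vv-25)),.022); out.append(np.round(p[:2]*1000,1).tolist())
    g=c["pixels"].astype(int).min(2); u,vv=proj(c,(.534,-.2945,.032)); u=int(round(u)); 
    st=[(k,g[k,u]) for k in range(int(vv)-12,int(vv)+12)] if 0<=u<560 and vv>15 else []
    d=np.abs(np.diff([s[1] for s in st])) if st else []
    print(f,out,"stub -x edge",np.round(ray(c,u,st[int(np.argmax(d))][0]+.5,.032)[:2]*1000,1) if len(d) else "", [s[1] for s in st][::2])
```

```text
w5.png [[532.0, -260.2], [532.6, -219.6], [533.1, -180.7], [533.8, -130.4]] stub -x edge [ 533.8 -294.7] [np.int64(97), np.int64(89), np.int64(94), np.int64(94), np.int64(92), np.int64(76), np.int64(82), np.int64(120), np.int64(122), np.int64(122), np.int64(122), np.int64(122)]
w8.png [[534.3, -260.3], [534.9, -220.0], [534.7, -180.4], [535.4, -130.1]] stub -x edge [ 533.7 -294.7] [np.int64(194), np.int64(196), np.int64(192), np.int64(189), np.int64(187), np.int64(188), np.int64(180), np.int64(224), np.int64(226), np.int64(225), np.int64(226), np.int64(227)]
w10.png [[534.4, -260.1], [535.0, -220.1], [534.7, -180.1], [535.5, -129.9]] stub -x edge [ 534.1 -294.4] [np.int64(199), np.int64(201), np.int64(202), np.int64(202), np.int64(203), np.int64(201), np.int64(195), np.int64(242), np.int64(243), np.int64(242), np.int64(243), np.int64(244)]
w11.png [[523.0, -259.1], [523.5, -219.6], [524.1, -180.1], [524.8, -130.5]] stub -x edge [ 534.6 -294.6] [np.int64(111), np.int64(109), np.int64(111), np.int64(111), np.int64(102), np.int64(85), np.int64(88), np.int64(130), np.int64(136), np.int64(136), np.int64(138), np.int64(136)]
w13.png [[526.0, -260.0], [525.6, -220.3], [527.1, -180.6], [527.8, -131.0]] stub -x edge [ 534.4 -294.4] [np.int64(188), np.int64(196), np.int64(202), np.int64(205), np.int64(204), np.int64(199), np.int64(184), np.int64(249), np.int64(249), np.int64(249), np.int64(249), np.int64(249)]
```

The numbers show the tray was knocked about 9 mm to −x after the third wheel was released. It then entered the dock off-line and met the flare. I'll re-seat it in the corner before trying the dock again.

```bash
python3 -m jog '0.4 -29 -31 -20 0;0.4 -29 -31 -20 0;0.4 -28 -32 -20 0;0.4 0 0 -60 0;0.4 0 0 -60 0'; python3 -m jog '0.4 0 0 -40 0;0.4 0 0 -30 0;0.4 0 0 -18 0;0.4 0 0 0 0;0.4 0 0 0 0';python3 -m jog '0.4 0 0 0 0'
```

```text
time_s: 41.65
tcp_pos: [0.5988, -0.2209, 0.1239]
ee_rot: [[-1.0, 0.016, 0.004], [0.016, 1.0, -0.0], [-0.004, -0.0, -1.0]]
wrist_force: [0.6, -0.7, -1.4]
gripper_width: 0.399
gripper_force: 0.0
time_s: 42.28
tcp_pos: [0.6007, -0.2198, 0.037]
ee_rot: [[-1.0, 0.013, 0.003], [0.013, 1.0, -0.001], [-0.003, -0.001, -1.0]]
wrist_force: [-0.8, -0.7, 0.4]
gripper_width: 0.399
gripper_force: 0.0
time_s: 42.4
tcp_pos: [0.6007, -0.2195, 0.0371]
ee_rot: [[-1.0, 0.013, 0.003], [0.013, 1.0, -0.0], [-0.003, -0.0, -1.0]]
wrist_force: [0.1, 0.4, -0.2]
gripper_width: 0.398
gripper_force: 0.0
```

```bash
python3 -m jog '0.4 0 0 -7 0;0 0 0 0 0;0 0 0 0 0;0 0 0 0 0;0 0 0 0 0'; python3 -m jog '0 0 -5 0 0;0 0 -10 0 0;0 0 -12 0 0;0 0 -12 0 0;0 0 -10 0 0';python3 -m jog '0 0 -5 0 0;0 0 0 0 0;0 1.5 0 0 0;0 1.5 0 0 0;0 0 0 0 0'
```

```text
time_s: 43.02
tcp_pos: [0.5998, -0.2192, 0.0284]
ee_rot: [[-1.0, 0.013, -0.0], [0.013, 1.0, 0.0], [0.0, 0.0, -1.0]]
wrist_force: [-0.0, 0.6, -0.2]
gripper_width: 0.132
gripper_force: 30.0
time_s: 43.65
tcp_pos: [0.5998, -0.2673, 0.0284]
ee_rot: [[-1.0, 0.014, -0.0], [0.014, 1.0, 0.002], [0.0, 0.002, -1.0]]
wrist_force: [0.2, 6.5, 1.6]
gripper_width: 0.136
gripper_force: 30.0
time_s: 44.28
tcp_pos: [0.6007, -0.2733, 0.0284]
ee_rot: [[-1.0, 0.013, -0.005], [0.013, 1.0, 0.001], [0.005, 0.0, -1.0]]
wrist_force: [-5.9, 1.3, 5.0]
gripper_width: 0.132
gripper_force: 30.0
```

```bash
python3 -m jog '0 2 0 0 0;0 0 0 0 0;0 2 0 0 0;0 0 0 0 0;0 0 0 0 0'; python3 -m jog '0 2 0 0 0;0 0 0 0 0;0 2 0 0 0;0 0 0 0 0;0 0 0 0 0'; python3 -m jog '0 2 0 0 0;0 0 0 0 0;0 0 0 0 0'
```

```text
time_s: 44.9
tcp_pos: [0.6031, -0.2738, 0.0284]
ee_rot: [[-1.0, 0.012, -0.008], [0.012, 1.0, 0.0], [0.008, 0.0, -1.0]]
wrist_force: [-8.6, 1.7, 7.6]
gripper_width: 0.132
gripper_force: 30.1
time_s: 45.52
tcp_pos: [0.605, -0.274, 0.0284]
ee_rot: [[-1.0, 0.013, -0.012], [0.013, 1.0, 0.001], [0.013, 0.001, -1.0]]
wrist_force: [-13.1, 0.2, 9.3]
gripper_width: 0.138
gripper_force: 30.2
time_s: 45.9
tcp_pos: [0.6051, -0.274, 0.0283]
ee_rot: [[-1.0, 0.013, -0.017], [0.013, 1.0, 0.002], [0.017, 0.001, -1.0]]
wrist_force: [-14.8, 1.3, 11.3]
gripper_width: 0.137
gripper_force: 30.1
```

```bash
python3 -m jog '0 -3 -4 0 0;0 0 -4 0 0;0 0 0 0 0;0 0 -3 0 0;0 0 0 0 0'; python3 -m jog '0 0 -3 0 0;0 0 0 0 0;0 0 -3 0 0;0 0 0 0 0;0 0 0 0 0'; python3 -m jog '0 2 -2 0 0;0 0 0 0 0;0 0 0 0 0'
```

```text
time_s: 46.52
tcp_pos: [0.6051, -0.2796, 0.0284]
ee_rot: [[-1.0, 0.012, -0.012], [0.012, 1.0, 0.006], [0.012, 0.006, -1.0]]
wrist_force: [-9.8, 18.4, 11.9]
gripper_width: 0.137
gripper_force: 30.3
time_s: 47.15
tcp_pos: [0.605, -0.2826, 0.0283]
ee_rot: [[-1.0, 0.012, -0.013], [0.011, 1.0, 0.01], [0.013, 0.01, -1.0]]
wrist_force: [-10.4, 27.2, 15.1]
gripper_width: 0.137
gripper_force: 30.2
time_s: 47.52
tcp_pos: [0.605, -0.2828, 0.0283]
ee_rot: [[-1.0, 0.012, -0.017], [0.012, 1.0, 0.013], [0.017, 0.013, -1.0]]
wrist_force: [-13.2, 33.5, 18.6]
gripper_width: 0.139
gripper_force: 30.2
```

```bash
python3 -m jog '0 -5 5 0 0;0.3 0 0 1 0;0.3 0 0 0 0;0.3 0 0 0 0;0.3 0 0 0 0'; python3 -m jog '0.3 0 0 20 0;0.3 0 0 40 0;0.3 0 0 60 0;0.3 0 20 60 0;0.3 20 40 20 0'; python3 -m jog '0.1 50 30 0 0;0.1 10 0 0 0;0.1 0 0 0 0;0 0 0 0 0'
cat > look.py <<'E'
from h import *
c=cap("wrist","l.png"); print(r.sense()["tcp_pos"])
p=c["pixels"].astype(int); hsv=cv2.cvtColor(c["pixels"],cv2.COLOR_RGB2HSV)
dark=(p.max(2)<45).astype(np.uint8); dark[238:]=0
dark=cv2.morphologyEx(dark,cv2.MORPH_OPEN,np.ones((3,3),np.uint8))
for k in cv2.findContours(dark,cv2.RETR_EXTERNAL,cv2.CHAIN_APPROX_NONE)[0]:
    if cv2.contourArea(k)>80:
        (u,v),d=cv2.minEnclosingCircle(k); P=ray(c,u,v,.048); print("dark",round(u),round(v),"diam",round(2*d/c["f"]*np.linalg.norm(P-c["origin"])*1000),np.round(P*1000),cv2.boundingRect(k))
wood=((hsv[...,0]<28)&(hsv[...,1]>90)&(hsv[...,2]>40)).astype(np.uint8); wood[238:]=0
for k in cv2.findContours(wood,cv2.RETR_EXTERNAL,cv2.CHAIN_APPROX_NONE)[0]:
    if cv2.contourArea(k)>4000:
        q=cv2.approxPolyDP(k,5,True).reshape(-1,2); print("wood",[np.round(ray(c,*a,.022)[:2]*1000).tolist() for a in q])
g=p.min(2); m=(g>175).astype(np.uint8); m[238:]=0
for k in cv2.findContours(m,cv2.RETR_EXTERNAL,cv2.CHAIN_APPROX_NONE)[0]:
    P=[ray(c,*a,.03)[:2]*1000 for a in cv2.approxPolyDP(k,2,True).reshape(-1,2)]
    if 20<cv2.contourArea(k)<600: print("white",[np.round(a).tolist() for a in P])
E
python3 look.py
```

```text
time_s: 48.15
tcp_pos: [0.607, -0.2881, 0.0294]
ee_rot: [[-1.0, 0.014, 0.001], [0.014, 1.0, -0.0], [-0.001, -0.0, -1.0]]
wrist_force: [-0.1, -0.2, -0.3]
gripper_width: 0.299
gripper_force: 0.0
time_s: 48.78
tcp_pos: [0.6279, -0.2294, 0.2345]
ee_rot: [[-1.0, 0.017, 0.009], [0.017, 1.0, -0.003], [-0.009, -0.002, -1.0]]
wrist_force: [1.4, -0.2, -0.7]
gripper_width: 0.297
gripper_force: 0.0
time_s: 49.28
tcp_pos: [0.6858, -0.1987, 0.2284]
ee_rot: [[-1.0, 0.015, -0.001], [0.015, 1.0, -0.0], [0.001, -0.0, -1.0]]
wrist_force: [0.9, -0.3, -1.1]
gripper_width: 0.054
gripper_force: 0.0
[ 0.68576529 -0.1987012   0.22871575]
dark 477 228 diam 40 [734.  35.  48.] (466, 216, 25, 22)
dark 342 148 diam 48 [ 638. -130.   48.] (321, 128, 42, 41)
dark 310 119 diam 49 [ 606. -166.   48.] (289, 102, 41, 39)
dark 346 86 diam 55 [ 574. -129.   48.] (324, 64, 44, 46)
wood [[533.0, -91.0], [535.0, -291.0], [582.0, -296.0], [672.0, -290.0], [671.0, -90.0]]
white [[566.0, -164.0], [570.0, -259.0], [572.0, -167.0]]
```

The tray reads seated (x 533–671, y −90…−290) with all three wheels flat inside. Gripping again and sliding to the dock.

```bash
python3 -m jog '0.3 -28 -28 -20 0;0.3 -28 -28 -20 0;0.3 -26 -28 -20 0;0.3 0 0 -50 0;0.3 0 0 -50 0'; python3 -m jog '0.3 0 0 -30 0;0.3 0 0 -10 0;0.3 0 0 0 0;0.3 0 0 0 0'
```

```text
time_s: 49.95
tcp_pos: [0.6038, -0.2831, 0.0688]
ee_rot: [[-1.0, 0.016, 0.002], [0.016, 1.0, -0.001], [-0.002, -0.001, -1.0]]
wrist_force: [0.5, 0.1, -0.5]
gripper_width: 0.296
gripper_force: 0.0
time_s: 50.45
tcp_pos: [0.6059, -0.2821, 0.0307]
ee_rot: [[-1.0, 0.013, 0.003], [0.013, 1.0, -0.001], [-0.003, -0.001, -1.0]]
wrist_force: [-0.1, -0.2, -0.0]
gripper_width: 0.303
gripper_force: 0.0
```

```bash
python3 -m jog '0 0 0 -1 0;0 0 0 0 0;0 0 0 0 0;0 0 0 0 0;0 0 0 0 0'; python3 -m jog '0 -0.5 5 0 0;0 0 8 0 0;0 0 10 0 0;0 0.3 10 0 0;0 0.3 7 0 0'; python3 -m jog '0 0.2 5 0 0;0 0.2 10 0 0;0 0.2 10 0 0;0 0 5 0 0;0 0 0 0 0'
```

```text
time_s: 51.08
tcp_pos: [0.6052, -0.2822, 0.0286]
ee_rot: [[-1.0, 0.013, 0.001], [0.013, 1.0, -0.001], [-0.001, -0.001, -1.0]]
wrist_force: [-0.8, -1.8, 4.8]
gripper_width: 0.137
gripper_force: 30.0
time_s: 51.7
tcp_pos: [0.6056, -0.2429, 0.0286]
ee_rot: [[-1.0, 0.014, 0.002], [0.014, 1.0, -0.002], [-0.002, -0.002, -1.0]]
wrist_force: [-0.6, -7.3, 3.6]
gripper_width: 0.138
gripper_force: 29.9
time_s: 52.32
tcp_pos: [0.606, -0.2125, 0.0286]
ee_rot: [[-1.0, 0.014, 0.001], [0.014, 1.0, -0.001], [-0.002, -0.001, -1.0]]
wrist_force: [-1.4, -4.7, 5.8]
gripper_width: 0.134
gripper_force: 29.9
```

```bash
python3 -m jog '0 0.1 8 0 0;0 0.2 12 0 0;0 0.2 12 0 0;0 0.2 12 0 0;0 0.1 6 0 0'; python3 -m jog '0 0.1 8 0 0;0 0.2 12 0 0;0 0.2 12 0 0;0 0.2 12 0 0;0 0.1 6 0 0'
```

```text
time_s: 52.95
tcp_pos: [0.6063, -0.163, 0.0286]
ee_rot: [[-1.0, 0.014, 0.0], [0.014, 1.0, -0.002], [-0.0, -0.002, -1.0]]
wrist_force: [-1.3, -8.0, 5.7]
gripper_width: 0.139
gripper_force: 29.9
time_s: 53.58
tcp_pos: [0.6067, -0.1132, 0.0286]
ee_rot: [[-1.0, 0.014, -0.001], [0.014, 1.0, -0.002], [0.001, -0.002, -1.0]]
wrist_force: [-1.4, -9.3, 6.0]
gripper_width: 0.139
gripper_force: 30.0
```

Smooth so far, with 121 mm to go. Approaching the stop gently.

```bash
python3 -m jog '0 0.1 8 0 0;0 0.2 12 0 0;0 0.2 12 0 0;0 0.2 12 0 0;0 0.1 6 0 0'; python3 -m jog '0 0.1 8 0 0;0 0.2 12 0 0;0 0.2 12 0 0;0 0.2 12 0 0;0 0.1 6 0 0';  python3 -m jog '0 0.1 4 0 0;0 0.1 4 0 0;0 0 4 0 0;0 0 3 0 0;0 0 0 0 0'
```

```text
time_s: 54.2
tcp_pos: [0.608, -0.0628, 0.0286]
ee_rot: [[-1.0, 0.014, 0.0], [0.014, 1.0, -0.002], [-0.0, -0.002, -1.0]]
wrist_force: [0.3, -8.1, 6.1]
gripper_width: 0.134
gripper_force: 29.9
time_s: 54.82
tcp_pos: [0.6087, -0.0129, 0.0285]
ee_rot: [[-1.0, 0.014, -0.0], [0.014, 1.0, -0.002], [0.0, -0.002, -1.0]]
wrist_force: [-0.1, -10.3, 6.7]
gripper_width: 0.132
gripper_force: 29.9
time_s: 55.45
tcp_pos: [0.6088, 0.0019, 0.0285]
ee_rot: [[-1.0, 0.015, -0.0], [0.015, 1.0, -0.002], [0.0, -0.002, -1.0]]
wrist_force: [0.3, -7.8, 7.1]
gripper_width: 0.137
gripper_force: 29.9
```

```bash
python3 -m jog '0 0 3 0 0;0 0 2 0 0;0 0 0 0 0;0 0 2 0 0;0 0 0 0 0'; python3 -m jog '0 0 2 0 0;0 0 0 0 0;0 0 2 0 0;0 0 0 0 0;0 0 0 0 0'
```

```text
time_s: 56.08
tcp_pos: [0.6087, 0.0061, 0.0285]
ee_rot: [[-1.0, 0.015, -0.001], [0.015, 1.0, -0.005], [0.001, -0.005, -1.0]]
wrist_force: [1.6, -17.0, 6.3]
gripper_width: 0.135
gripper_force: 30.0
time_s: 56.7
tcp_pos: [0.609, 0.0064, 0.0285]
ee_rot: [[-1.0, 0.015, -0.002], [0.015, 1.0, -0.008], [0.002, -0.008, -1.0]]
wrist_force: [5.8, -31.2, 3.3]
gripper_width: 0.137
gripper_force: 30.0
```

```bash
python3 -m jog '0 0 -4 0 0;0.3 0 0 1 0;0.3 0 0 0 0;0.3 0 0 0 0;0.3 0 0 0 0'; python3 -m jog '0.3 0 0 20 0;0.3 0 0 40 0;0.3 0 0 60 0;0.3 0 20 60 0;0.3 20 40 20 0'; python3 -m jog '0.1 50 30 0 0;0.1 0 0 0 0;0.1 0 0 0 0;0 0 0 0 0'
python3 look.py
python3 - <<'E'
from h import *
c=cap("wrist"); g=c["pixels"].astype(int).min(2)
print(red(c))
E
```

```text
time_s: 57.32
tcp_pos: [0.6085, 0.011, 0.0283]
ee_rot: [[-1.0, 0.013, -0.001], [0.013, 1.0, 0.0], [0.001, 0.0, -1.0]]
wrist_force: [-0.5, 0.7, 0.2]
gripper_width: 0.298
gripper_force: 0.0
time_s: 57.95
tcp_pos: [0.6299, 0.0705, 0.2337]
ee_rot: [[-1.0, 0.015, 0.008], [0.015, 1.0, 0.002], [-0.008, 0.002, -1.0]]
wrist_force: [0.6, -0.3, -0.3]
gripper_width: 0.301
gripper_force: 0.0
time_s: 58.45
tcp_pos: [0.6781, 0.0996, 0.2283]
ee_rot: [[-1.0, 0.014, -0.0], [0.014, 1.0, -0.0], [0.0, -0.0, -1.0]]
wrist_force: [0.4, -0.0, 0.4]
gripper_width: 0.051
gripper_force: 0.0
[0.67816431 0.0995504  0.22856643]
dark 333 161 diam 47 [644. 159.  48.] (313, 141, 41, 40)
dark 301 132 diam 47 [612. 122.  48.] (282, 111, 39, 42)
dark 337 101 diam 52 [580. 161.  48.] (316, 79, 43, 44)
wood [[546.0, 199.0], [544.0, 0.0], [605.0, -8.0], [668.0, -0.0], [669.0, 148.0], [637.0, 139.0], [622.0, 159.0], [638.0, 186.0], [668.0, 176.0], [668.0, 198.0]]
white [[735.0, 46.0], [740.0, 31.0], [740.0, 13.0], [740.0, 46.0]]
white [[673.0, 59.0], [678.0, 64.0], [678.0, 76.0], [677.0, 71.0], [671.0, 71.0]]
white [[642.0, 61.0], [641.0, 38.0], [645.0, 31.0], [642.0, 19.0], [653.0, 17.0], [651.0, 41.0]]
white [[574.0, 19.0], [578.0, 20.0], [578.0, 80.0], [582.0, 81.0], [581.0, 51.0], [584.0, 38.0], [583.0, 91.0], [580.0, 87.0], [572.0, 87.0], [570.0, 45.0]]
white [[551.0, 163.0], [554.0, 175.0], [562.0, 185.0], [553.0, 184.0]]Traceback (most recent call last):
  File "<stdin>", line 3, in <module>
  File "h.py", line 28, in red
    k=max(cv2.findContours(m,cv2.RETR_EXTERNAL,cv2.CHAIN_APPROX_NONE)[0],key=cv2.contourArea); x,y,w,h=cv2.boundingRect(k)
ValueError: max() iterable argument is empty
```

The tray's front edge is at y≈199 against the stop (~200), and all three wheels are inside. Going to the bolt grip.

```bash
python3 -m jog '0.45 -44 -22 -10 0;0.45 -44 -22 -20 0;0.45 -44 -22 -25 0;0.45 -43 -22 -25 0;0.45 -43 -22 -25 0'; python3 -m jog '0.45 0 0 0 0;0.45 0 0 0 0;0.45 0 0 0 0'
python3 - <<'E'
from h import *
c=cap("wrist","w20.png"); print(r.sense()["tcp_pos"]); print(red(c))
E
```

```text
time_s: 59.18
tcp_pos: [0.4591, -0.0109, 0.1231]
ee_rot: [[-1.0, 0.014, 0.002], [0.014, 1.0, 0.001], [-0.002, 0.001, -1.0]]
wrist_force: [1.2, -0.6, -0.1]
gripper_width: 0.43
gripper_force: 0.0
time_s: 59.55
tcp_pos: [0.4625, -0.0093, 0.124]
ee_rot: [[-1.0, 0.013, 0.003], [0.013, 1.0, 0.001], [-0.003, 0.001, -1.0]]
wrist_force: [-0.4, 0.5, 0.9]
gripper_width: 0.448
gripper_force: 0.0
[ 0.46231174 -0.00929061  0.12374585]
((274, 213, 11, 16), [[454.1, -14.6], [457.3, -14.6], [460.6, -14.7], [463.8, -14.8], [466.3, -14.0], [466.3, -10.9], [466.4, -7.8], [463.9, -7.0], [460.7, -7.0], [457.4, -6.9], [454.2, -6.9], [454.2, -10.0], [454.1, -13.0]])
```

```bash
python3 -m jog '0.45 -2 -1 -38 0;0.45 0 0 -30 0;0.45 0 0 -12 0;0.45 0 0 0 0;0.45 0 0 0 0'; python3 -m jog '0 0 0 0 0;0 0 0 0 0;0 0 0 0 0;0 0 0 0 0'; python3 -m jog '0 10 0 0 0;0 15 0 0 0;0 12 0 0 0;0 6 0 0 0;0 0 0 0 0';python3 -m jog '0 3 0 0 0;0 2 0 0 0;0 0 0 0 0'
```

```text
time_s: 60.22
tcp_pos: [0.4599, -0.0105, 0.0439]
ee_rot: [[-1.0, 0.013, 0.002], [0.013, 1.0, 0.001], [-0.002, 0.001, -1.0]]
wrist_force: [-0.2, 0.6, 0.6]
gripper_width: 0.45
gripper_force: 0.0
time_s: 60.72
tcp_pos: [0.4596, -0.0099, 0.0432]
ee_rot: [[-1.0, 0.013, 0.002], [0.013, 1.0, 0.002], [-0.002, 0.002, -1.0]]
wrist_force: [-0.3, 5.1, 0.6]
gripper_width: 0.133
gripper_force: 30.0
time_s: 61.35
tcp_pos: [0.5036, -0.0102, 0.0433]
ee_rot: [[-1.0, 0.013, 0.003], [0.013, 1.0, 0.001], [-0.003, 0.001, -1.0]]
wrist_force: [1.4, 5.6, 0.7]
gripper_width: 0.136
gripper_force: 30.0
time_s: 61.72
tcp_pos: [0.5041, -0.0103, 0.0432]
ee_rot: [[-1.0, 0.014, -0.005], [0.014, 1.0, 0.0], [0.005, 0.0, -1.0]]
wrist_force: [-7.6, 9.3, 9.9]
gripper_width: 0.131
gripper_force: 30.0
```

```bash
python3 -m jog '0 -3 0 0 0;0.45 0 0 0 0;0.45 0 0 0 0;0.45 0 0 0 0;0.45 0 0 40 0'; python3 -m jog '0.45 0 0 50 0;0.45 0 0 50 0;0.45 60 0 0 0;0.3 60 0 30 0;0.3 60 40 0 0'; python3 -m jog '0.1 20 40 0 0;0 0 0 0 0;0 0 0 0 0;0 0 0 0 0'
python3 look.py
python3 - <<'E'
from h import *
c=cap("scene"); p=c["pixels"].astype(int)
m=((p[...,0]>2.2*p[...,1])&(p[...,0]>2.2*p[...,2])&(p[...,0]>60)).astype(np.uint8)
q=(265,190); v,u=np.where(m[q[1]-20:q[1]+25,q[0]-25:q[0]+25]); print("red scene",len(u),u.mean()+q[0]-25 if len(u) else "",v.mean()+q[1]-20 if len(u) else "")
E
```

```text
time_s: 62.35
tcp_pos: [0.5014, -0.0118, 0.0806]
ee_rot: [[-1.0, 0.015, -0.008], [0.015, 1.0, -0.002], [0.008, -0.002, -1.0]]
wrist_force: [0.7, 0.7, 0.6]
gripper_width: 0.429
gripper_force: 0.0
time_s: 62.98
tcp_pos: [0.6745, 0.0219, 0.2138]
ee_rot: [[-1.0, 0.017, 0.005], [0.017, 1.0, -0.0], [-0.005, 0.0, -1.0]]
wrist_force: [1.7, 1.5, -0.7]
gripper_width: 0.332
gripper_force: 0.0
time_s: 63.48
tcp_pos: [0.6912, 0.0628, 0.2112]
ee_rot: [[-1.0, 0.014, -0.0], [0.014, 1.0, -0.0], [0.0, -0.0, -1.0]]
wrist_force: [-0.3, -0.3, -0.3]
gripper_width: 0.018
gripper_force: 0.0
[0.69122684 0.06277406 0.21137456]
dark 354 132 diam 97 [626. 140.  48.] (315, 96, 78, 75)
dark 377 84 diam 57 [580. 160.  48.] (353, 61, 47, 48)
wood [[546.0, 200.0], [544.0, 1.0], [590.0, -5.0], [667.0, -1.0], [668.0, 154.0], [652.0, 139.0], [630.0, 144.0], [637.0, 124.0], [621.0, 102.0], [603.0, 102.0], [587.0, 124.0], [600.0, 149.0], [626.0, 148.0], [622.0, 170.0], [630.0, 184.0], [652.0, 191.0], [668.0, 177.0], [668.0, 198.0]]
white [[717.0, 187.0], [719.0, 177.0], [724.0, 183.0], [728.0, 181.0], [724.0, 188.0]]
whi
[... 309 characters left out ...]
4.0, 165.0], [709.0, 165.0], [705.0, 171.0], [702.0, 170.0], [709.0, 165.0], [704.0, 156.0], [699.0, 159.0]]
white [[691.0, 238.0], [693.0, 235.0], [705.0, 239.0], [702.0, 245.0]]
white [[600.0, 179.0], [607.0, 173.0], [618.0, 182.0]]
white [[596.0, 20.0], [602.0, 19.0], [606.0, 23.0], [606.0, 65.0], [600.0, 66.0], [592.0, 60.0], [591.0, 34.0], [595.0, 29.0]]
white [[572.0, 17.0], [587.0, 18.0], [587.0, 58.0], [571.0, 51.0]]
white [[559.0, 235.0], [568.0, 222.0]]
white [[555.0, 17.0], [567.0, 18.0], [567.0, 49.0], [554.0, 43.0]]
white [[552.0, 171.0], [558.0, 184.0], [553.0, 184.0]]
white [[551.0, 166.0], [553.0, 129.0], [565.0, 136.0], [552.0, 158.0]]
red scene 24 270.625 193.20833333333334
```

```bash
python3 -c "
from station import r
print(r.finish_job())"
```

```text
the job is handed in; nothing more can be done
None
```

The job is handed in with no verdict returned: by my last camera readings the tray is fully home in the dock with all three black wheels inside and the bolt shut. Something knocked it about 9 mm in the corner, so my first push jammed at the dock mouth at about 110 N on the wrist; I re-seated it and the second push went in cleanly.

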